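# Take the vapour tube out of the rotary evaporator

### The arm

A 6-joint arm with a two-finger parallel gripper is mounted at the origin on the work surface. World frame = base frame: x ahead of the robot, y to its left, z up, the work surface at z = 0. Lengths are in m, angles in rad, forces in N, time in s.
With the tool pointing down it reaches from about 0.35 to 1 m from the base axis. Payload 7.1 kg.
Tool frame: the origin (TCP) lies midway between the tips of the shut fingers; the grasp point (between the pads) lies 19 mm behind it; z points along the fingers, x is the direction in which the jaws open and shut, and the axes are right-handed (so a half turn about z gives the same grasp; the last joint's range is limited). The gripper opens to 85 mm and grips with 20 to 120 N. Pads are 22 mm wide; open, the fingers measure 114 mm over their backs; the gripper's body (76 mm by 85 mm) begins 54 mm behind the grasp point. The pads swing forward as they close: fully open they stand 13 mm farther back than shut.
Start: joints at [-1.143, 0.423, 1.63, -0, 1.089, -0.019], TCP at [0.27, -0.564, 0.231] pointing down, gripper open.
Joint ranges: [-3, 3], [-0.9, 2.11], [0.09, 2.58], [-1.31, 4.45], [0.11, 2.69], [-2.54, 2.54]. Speed limits (rad/s): [2.39, 2.39, 3.01, 3.14, 3.14, 3.14].

### API

Orientations are given as a unit quaternion [w, x, y, z].
In Python, from station import arm gives the robot as it stands.
- The arm moves only by the shell command python3 -m jog 'ROWS' [FORCE]. ROWS is JSON, a list of rows, each a list of 7 numbers: the shift along the tool's x, y, z in units of 8 cm (1.0 is 8 cm), then the turn, a rotation vector about the tool's x, y, z in units of 360 degrees (1.0 is 360 degrees), then the opening, from 0 (shut) to 1 (fully open). A call has 1 to 20 rows; each row shifts and turns the commanded pose from where the row before left it, along the tool's axes as they then stand; what a row does not reach is not made up. A row lasts 1/12 s, in which the tool goes at most 41.7 mm and 7.16 degrees, less where a joint would pass 70% of its speed; a pose out of reach is approached as far as the arm can. A call with a number of a shift or a turn outside -1 to 1 is refused whole. A call with a gripper value outside its range is refused whole. The fingers move at their own pace and stop on an object; FORCE is the grip in N (left out, the last holds). Time passes only in rows, so rows that do not move let the fingers close. It gives the time, the measured TCP pose, the force and the opening at its end, in the units of the state.
- arm.read_state(): the state, without advancing time (a new reading comes with each control period).
- arm.get_image(name): name is "scene" or "side" or "wrist"; returns (picture, depth): 420x560x3 uint8, blue, green, red; 420x560 float32, m along the optical axis (not along the pixel's ray), 0 where there is no reading.
- arm.camera_info(name): a dict with "K" (3x3 intrinsics, pixels), "pose" (4x4, takes a point from camera to world coordinates). Camera axes: x right, y up, looking along -z (the intrinsics and any distortion apply to the point x, -y, -z); pixel columns grow to the right and rows downward; lengths in m; the calibration is good to about 2 mm. A picture is of the moment at which its call begins: read the wrist's pose just before it. camera_info takes no time and is no camera call; for the wrist camera it gives the pose at the moment of the call.
- arm.job_done(): hands the job in, once; it reports no verdict.
The state is a dict: "time": time; "qpos": joint angles; "qvel": joint speeds; "effort": joint torques, N m; "ee_pos": TCP position; "ee_rot": TCP orientation; "ft_force": force on the tool from outside, world axes, zero at the start; "torque": the same for the moment, N m; "opening": opening from 0.0 (shut) to 1.0 (fully open).
Only numpy, scipy, OpenCV 4.12 (cv2) and the standard library are available. Lean on these libraries where they do the work, as an engineer would, in place of code of your own. Each camera call takes 0.05 s, during which the arm holds its last target.

### The job

Take the vapour tube out of the evaporator's tilted drive head for cleaning: nobody knows which hand the clamp ring on top of the head is threaded, so first turn it a little each way until you have felt it bind up tight one way, then slacken it the other way, right off to its stop. With the push rod from the wooden tool block, drive the tube down through the bore until it drops into the pan below and the rod's handle sits on the ring, and leave the rod there. Do not shove or tip anything else on the bench.

Things in the scene. Friction and masses are not known exactly. Their poses are not given: they have to be found in the camera images.
- evaporator: fixed rotary evaporator (no flask, bath, condenser): foot plate 300 x 330 x 14 mm, white tower 324 mm tall on its +y side (near face 130 mm from the bore axis), white drive head 94 x 94 x 74 mm with a grey motor on its -y side. Origin on the bench below the lower mouth of the head's bore. The 31 mm bore runs right through the head, 35 degrees from vertical in this body's x-z plane, upper end leaning to -x
- mouth (a point): centre of the lower mouth of the bore, 125 mm above the bench (axes as the evaporator's)
- ring_mid (a point): centre of the black clamp ring atop the head, on the bore axis, 95 mm from the lower mouth. Ring: 54 mm across its twelve flats, 30 mm tall, a 28 mm hole that the push rod passes; 6 mm clear of the head below it. z axis = bore axis, pointing up and out; x and y turn with the ring. It turns in place: its thread moves the collet inside
- clampring (a joint): turn of the clamp ring, rad: 0 where it binds hard (tight), growing as it is slackened to a hard stop at 2.6 (about 150 degrees). It starts nearly tight, at 0.08 to 0.25, so at first it can be turned a little both ways; the thread hand is not marked. Between the stops it drags with about 0.25 N m and stays where it is left. The collet inside locks the tube until about 1.8 rad
- tube_mid (a point): centre of the steel vapour tube in the bore: 80 mm long, 28 mm across, 0.12 kg, z axis along it. At first it is locked, 22 mm of it out of the lower mouth, its upper end 52 mm below the ring's top. Unlocked, a rubber seal still holds it: a push of some 5 to 15 N moves it, and it falls once its upper end is within about 10 mm of the lower mouth
- rod_head (a point): centre of the push rod's black ribbed handle, a cylinder 36 mm across, 46 mm tall, too wide for the ring. Under it a steel shaft 20 mm across, 120 mm long, chamfered tip 143 mm from this point; 0.25 kg; z axis from tip to handle. It stands upright in one of the tool block's three holes (which one varies), tip 40 mm deep
- rod_tip (a point): centre of the flat tip of the push rod (z axis from the tip to the handle)
- block: heavy wooden tool block, 205 x 75 x 55 mm, three 22 mm holes 65 mm apart along its x axis, 40 mm deep; origin at the centre of its underside. Fixed.
- pan_mid (a point): centre of the floor of the steel drip pan on the foot plate under the bore, 240 x 180 mm, rim 30 mm high (axes as the evaporator's, x along its length)
- pestle: white porcelain pestle standing in a hole of the tool block, 138 mm long, bulb 34 mm across at the top; origin at the foot. Leave alone
- brush: tube brush with wooden handle standing bristles up in a hole of the tool block, 160 mm long, 34 mm across at the top; origin at the foot. Leave alone
- beaker_small: glass beaker, 68 mm across, 90 mm tall; origin at the centre of its underside. Leave alone
- beaker_large: glass beaker, 90 mm across, 118 mm tall; origin at the centre of its underside. Leave alone
- tip_box: pipette-tip box, 85 x 122 x 92 mm; origin at the centre of its underside. Leave alone
- wash_bottle: white wash bottle, 68 mm across, 205 mm tall with its spout; origin at the centre of its underside. Leave alone
- flask: round-bottomed flask on a cork ring, 88 mm across, 149 mm tall; origin at the centre of the underside. Leave alone
- reagent: brown reagent bottle, 72 mm across, 150 mm tall; origin at the centre of its underside. Leave alone

How it is judged:
On the way, in this order (a step that is already met when the one before it is completed fails the run):
1. the ring has been turned the tightening way until it binds (0.03 rad or less) (value of joint clampring below 0.03 rad).
2. the ring has been slackened to its stop (2.4 rad or more) (value of joint clampring above 2.4 rad), for 0.2 s.
3. the rod's tip is in the bore and pushes on the tube (contact force between rod and tube above 1 N and z of rod_tip in the frame of ring_mid below -0.02 m).
At the end, for the whole second after the job is handed in: the tube lies at rest in the pan (centre inside its rim, under 40 mm above its floor), the ring is still slack (2.3 rad or more), and the rod is left at rest in the bore, handle on the ring (centres within 48 mm, in line within 0.15 rad) (value of joint clampring above 2.3 rad and x of tube_mid in the frame of pan_mid between -0.116 and 0.116 m and y of tube_mid in the frame of pan_mid between -0.086 and 0.086 m and z of tube_mid in the frame of pan_mid below 0.04 m and linear speed of each of tube, rod below 0.03 m/s and distance between rod_head and ring_mid below 0.048 m and angle between the z axis of rod_head and the z axis of ring_mid, either way round below 0.15 rad); the robot touches nothing.
It fails at once if a bystander is shoved more than 40 mm or tipped over (distance of any of beaker_small, beaker_large, tip_box, wash_bottle, flask, reagent, pestle, brush from where it was at the start of the episode above 0.04 m or angle between any of beaker_small, beaker_large, tip_box, wash_bottle, flask, reagent, pestle, brush's own z axis and vertical above 0.5 rad).
It also fails if it takes over 58 s, if anything falls off the work surface, if the arm or the gripper's body presses on something with over 40 N, if the wrist force passes 120 N, or if a joint passes its speed limit or range.

## Working session

There is one attempt and no reset: what is moved stays moved. The work goes in short steps, Python scripts to look and compute and a shell command to move; the robot and the scene stay as the last step left them, time stands still between calls to the robot, and variables do not carry over. Pictures are saved under pics/ and viewed, and the job is handed in when it is done.

```bash
ls; mkdir -p pics; python3 - <<'E'
from station import arm
import cv2,numpy as np
print(arm.read_state())
for n in ["scene","side","wrist"]:
    im,d=arm.get_image(n); cv2.imwrite(f"pics/{n}0.png",im); np.save(f"pics/{n}0.npy",d)
    c=arm.camera_info(n); print(n,np.round(c["K"],1).tolist(),np.round(c["pose"],4).tolist(),[k for k in c])
E
```

```text
pics
{'time': 0.0, 'qpos': array([-1.14301480e+00,  4.23866603e-01,  1.63072213e+00, -3.89900247e-05,
        1.08858436e+00, -1.89800540e-02]), 'qvel': array([ 1.09398542e-03, -5.01018729e-04, -1.30022250e-03,  9.26408006e-05,
        9.96734988e-04,  1.72595705e-03]), 'effort': array([-3.46432134e-03, -5.57383275e+01, -2.81743169e+01, -7.62428431e-05,
        7.51857238e-03, -1.70140322e-05]), 'ee_pos': array([ 0.26982096, -0.56313247,  0.23051698]), 'ee_rot': array([-4.19286199e-04,  8.46186347e-01, -5.32886519e-01, -6.70032633e-04]), 'ft_force': array([ 0.80662845, -0.04764207, -0.25705007]), 'torque': array([-0.03760434,  0.03894538,  0.05369585]), 'opening': 1.0027822043160837}
scene [[526.1, 0.0, 285.1], [0.0, 526.1, 203.2], [0.0, 0.0, 1.0]] [[-0.3405, -0.5231, 0.7813, 1.5609], [0.94, -0.1694, 0.2963, 0.4415], [-0.0227, 0.8353, 0.5494, 0.9047], [0.0, 0.0, 0.0, 1.0]] ['K', 'pose']
side [[494.6, 0.0, 276.9], [0.0, 494.6, 210.1], [0.0, 0.0, 1.0]] [[-0.9401, 0.169, -0.296, 0.1244], [-0.34, -0.5276, 0.7785, 1.0648], [-0.0246, 0.8325, 0.5535, 0.8891], [0.0, 0.0, 0.0, 1.0]] ['K', 'pose']
wrist [[316.4, 0.0, 279.2], [0.0, 316.4, 201.5], [0.0, 0.0, 1.0]] [[0.4323, 0.8702, 0.2365, 0.3306], [-0.9017, 0.4174, 0.1124, -0.5343], [-0.001, -0.2618, 0.9651, 0.3732], [0.0, 0.0, 0.0, 1.0]] ['K', 'pose']
```

View pics/scene0.png

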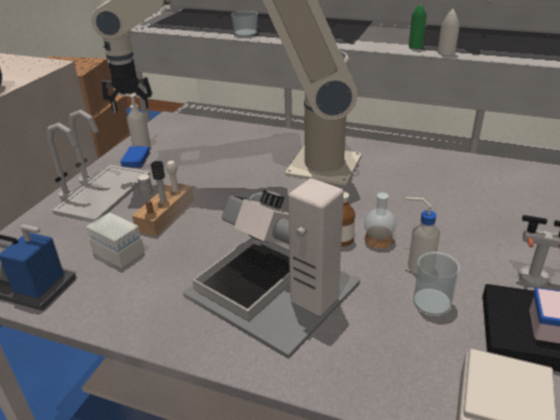

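View pics/side0.png

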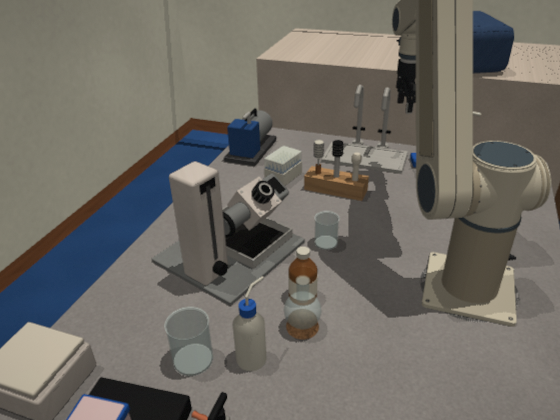

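View pics/wrist0.png

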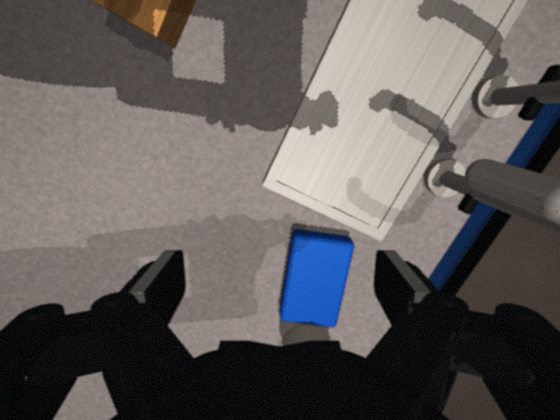

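Overall views: the rod (black handle) stands in the middle hole, about (158,168) in scene and (338,147) in side. The ring is at about (263,190) in side. Next I'll zoom in.

```bash
python3 - <<'E'
import cv2,numpy as np
a=cv2.imread("pics/scene0.png")[120:330,110:370]; b=cv2.imread("pics/side0.png")[120:310,140:400]
cv2.imwrite("pics/cs.png",cv2.resize(a,None,fx=3,fy=2.85,interpolation=2)); cv2.imwrite("pics/cb.png",cv2.resize(b,None,fx=3,fy=3,interpolation=2))
E
```

```text
(no output)
```

View pics/cs.png

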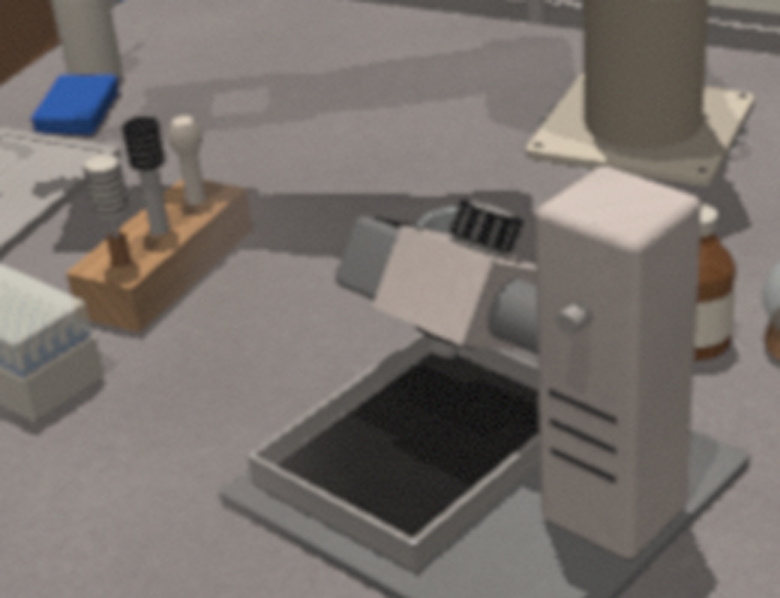

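View pics/cb.png

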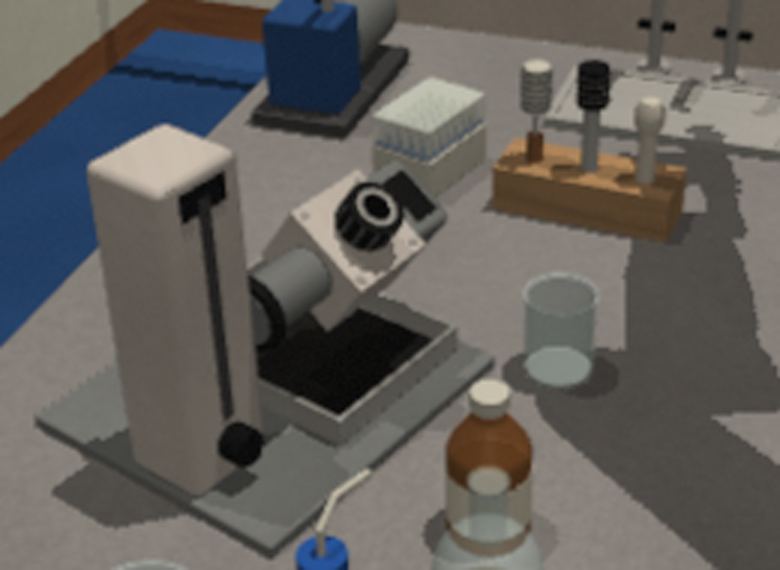

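```bash
cat > h.py <<'E'
import numpy as np,cv2
from scipy.spatial.transform import Rotation as R
from station import arm
def cloud(n,d,c=None):
    c=c or arm.camera_info(n); K=np.array(c["K"]);P=np.array(c["pose"])
    v,u=np.mgrid[:d.shape[0],:d.shape[1]]
    x=(u-K[0,2])/K[0,0]*d; y=(v-K[1,2])/K[1,1]*d
    p=np.stack([x,-y,-d],-1)@P[:3,:3].T+P[:3,3]
    p[d==0]=np.nan
    return p
def proj(n,X,c=None):
    c=c or arm.camera_info(n); K=np.array(c["K"]);P=np.array(c["pose"])
    q=(np.atleast_2d(X)-P[:3,3])@P[:3,:3]
    return np.c_[K[0,0]*q[:,0]/-q[:,2]+K[0,2], K[1,1]*-q[:,1]/-q[:,2]+K[1,2]]
def ray(n,u,v,c=None):
    c=c or arm.camera_info(n); K=np.array(c["K"]);P=np.array(c["pose"])
    d=P[:3,:3]@np.array([(u-K[0,2])/K[0,0],-(v-K[1,2])/K[1,1],-1]); return P[:3,3],d
def onplane(n,u,v,z):
    o,d=ray(n,u,v); return o+d*(z-o[2])/d[2]
def RT(s):
    q=s["ee_rot"]; return R.from_quat(np.r_[q[1:],q[0]]).as_matrix()
E
python3 - <<'E'
from h import *
for n,box in (("scene",(120,340,170,370)),("side",(150,300,145,310))):
    d=np.load(f"pics/{n}0.npy"); p=cloud(n,d); im=cv2.imread(f"pics/{n}0.png")
    m=np.zeros(d.shape,bool); m[box[0]:box[1],box[2]:box[3]]=1
    for lo,hi in ((.008,.02),(.036,.048),(.305,.36)):
        k=m&(p[...,2]>lo)&(p[...,2]<hi)&(np.hypot(p[...,0],p[...,1])>.3)
        q=p[k]; print(n,lo,len(q),np.nanmedian(q[:,2]) if len(q) else 0, cv2.minAreaRect((q[:,:2]*1000).astype(np.float32)) if len(q)>5 else "")
    # tool block
    for lo,hi in ((.05,.06),):
        w=(p[...,2]>lo)&(p[...,2]<hi)&(im[...,2].astype(int)-im[...,0]>40)&(p[...,0]>0.2)
        ys,xs=np.where(w); print("block",len(ys), xs.min(),xs.max(),ys.min(),ys.max(),cv2.minAreaRect((p[w][:,:2]*1000).astype(np.float32)))
for n,px in (("side",[(338,147),(319,150),(356,160)]),("scene",[(158,170),(172,167),(145,184)])):
    p=cloud(n,np.load(f"pics/{n}0.npy"))
    for u,v in px: print(n,u,v,np.round(p[v,u],3), np.round(onplane(n,u,v,.138),3))
E
```

```text
scene 0.008 4881 0.014136469143286479 ((590.5586547851562, -42.70770263671875), (598.6058959960938, 457.8941345214844), 87.80675506591797)
scene 0.036 988 0.041725448604438664 ((571.9922485351562, -58.8719482421875), (580.3697509765625, 409.8186340332031), 85.34027862548828)
scene 0.305 1232 0.322509921057681 ((671.7379150390625, 174.0816650390625), (91.12378692626953, 87.37800598144531), 71.32261657714844)
block 614 133 185 183 222 ((457.3525390625, -371.2490539550781), (79.49935913085938, 198.0415802001953), 86.86568450927734)
side 0.008 3391 0.013930611114361002 ((686.818359375, -152.22332763671875), (410.0904846191406, 837.822998046875), 8.185035705566406)
side 0.036 683 0.041841010636674114 ((649.73388671875, -129.2166748046875), (335.50634765625, 777.7550048828125), 16.782804489135742)
side 0.305 936 0.32239483616726017 ((670.4644165039062, 178.1087646484375), (92.38844299316406, 88.6124496459961), 72.20524597167969)
block 538 304 367 166 187 ((453.6459655761719, -365.59521484375), (86.24575805664062, 207.62098693847656), 87.6778564453125)
side 338 147 [ 0.446 -0.352  0.171] [ 0.46  -0.416  0.138]
side 319 150 [ 0.509 -0.352  0.151] [ 0.515 -0.376  0.138]
side 356 160 [ 0.383 -0.344  0.137] [ 0.383 -0.343  0.138]
scene 158 170 [ 0.469 -0.356  0.172] [ 0.418 -0.392  0.138]
scene 172 167 [ 0.395 -0.358  0.142] [ 0.39  -0.362  0.138]
scene 145 184 [ 0.524 -0.366  0.155] [ 0.5   -0.385  0.138]
```

```bash
python3 - <<'E'
from h import *
p={n:cloud(n,np.load(f"pics/{n}0.npy")) for n in("side","scene")}
# side crop px = 140+x/3, 120+y/3
for x,y in ((378,205),(340,190),(400,235),(300,215),(360,180),(420,190),(290,290),(335,320),(450,340),(340,430),(370,180),(395,190)):
    u,v=int(140+x/3),int(120+y/3); print("side",u,v,np.round(p["side"][v,u],3))
# head top plane fit: bright pixels around ring in side
im=cv2.imread("pics/side0.png")
box=np.zeros(im.shape[:2],bool); box[172:232,222:285]=1
g=im.astype(int); w=box&(g.min(-1)>120)
q=p["side"][w]; q=q[(q[:,2]>.1)&(q[:,2]<.26)]
print(len(q)); 
# ransac plane
rng=np.random.default_rng(0);best=None
Q=q.copy()
for t in range(2):
  best=0
  for _ in range(500):
    a=Q[rng.choice(len(Q),3,False)]; nn=np.cross(a[1]-a[0],a[2]-a[0]); l=np.linalg.norm(nn)
    if l<1e-6: continue
    nn/=l; k=abs((Q-a[0])@nn)<.003
    if k.sum()>best: best=k.sum();kb=k
  c=Q[kb].mean(0); nn=np.linalg.svd(Q[kb]-c)[2][2]; print(kb.sum(),c,nn*np.sign(nn[2]), np.degrees(np.arccos(abs(nn[2]))), np.degrees(np.arctan2(*(nn*np.sign(nn[2]))[[1,0]]))); Q=Q[~kb]
E
```

```text
side 266 188 [0.553 0.015 0.208]
side 253 183 [ 0.598 -0.003  0.205]
side 273 198 [ 0.54  -0.001  0.169]
side 240 191 [0.612 0.052 0.209]
side 260 180 [ 0.584 -0.021  0.207]
side 280 183 [ 0.543 -0.069  0.178]
side 236 216 [0.598 0.116 0.174]
side 251 226 [0.579 0.069 0.114]
side 290 233 [ 0.505 -0.039  0.032]
side 253 263 [0.557 0.121 0.031]
side 263 180 [ 0.582 -0.036  0.199]
side 271 183 [ 0.56  -0.041  0.19 ]
434
342 [0.57731322 0.03595697 0.1875976 ] [-0.56053073  0.15844333  0.81283517] 35.62613260498029 164.2161734781921
45 [0.56294922 0.01934343 0.18241623] [-0.54038093  0.25394418  0.80218502] 36.66073402906587 154.82950276927335
```

```bash
cat >> h.py <<'E'
def bore(yaw_deg):
    y=np.radians(yaw_deg); t=np.radians(35)
    ex=np.array([np.cos(y),np.sin(y),0]); ey=np.array([-np.sin(y),np.cos(y),0])
    ax=-np.sin(t)*ex+np.cos(t)*np.array([0,0,1]); return ex,ey,ax
def toolR(ax,xd,roll=0):
    z=-ax; x=xd-(xd@z)*z; x/=np.linalg.norm(x); M=np.c_[x,np.cross(z,x),z]
    return M@R.from_euler("z",roll,degrees=True).as_matrix()
def go(p1,M1,n,s=None):
    """n rows: linear + constant-axis; prints rows"""
    s=s or arm.read_state(); p0=np.array(s["ee_pos"]);M0=RT(s)
    w=R.from_matrix(M0.T@M1).as_rotvec(); rows=[]
    for i in range(n):
        Mi=M0@R.from_rotvec(w*i/n).as_matrix()
        rows.append(np.r_[Mi.T@(p1-p0)/n/.08, w/n/2/np.pi])
    print("dist mm",np.linalg.norm(p1-p0)*1000,"per row",np.linalg.norm(p1-p0)*1000/n,"rot deg",np.degrees(np.linalg.norm(w)),np.degrees(np.linalg.norm(w))/n)
    for r in rows: print(np.round(r,3).tolist())
    print("rot only unit vec", np.round(w/2/np.pi,4), "shift tool(8cm)",np.round(M0.T@(p1-p0)/.08,3))
E
python3 - <<'E'
from h import *
ex,ey,ax=bore(-18)
mouth=np.array([.617,.010,.125]); rm=mouth+.095*ax
print(rm,ax)
go(rm+.16*ax,toolR(ax,ex),20)
E
```

```text
[0.56517716 0.02683826 0.20281944] [-0.54550361  0.17724487  0.81915204]
dist mm 660.5915548194238 per row 33.02957774097119 rot deg 57.57173997957458 2.878586998978729
[-0.292, -0.284, -0.064, 0.002, 0.005, -0.006]
[-0.279, -0.296, -0.069, 0.002, 0.005, -0.006]
[-0.265, -0.308, -0.073, 0.002, 0.005, -0.006]
[-0.251, -0.319, -0.077, 0.002, 0.005, -0.006]
[-0.236, -0.329, -0.08, 0.002, 0.005, -0.006]
[-0.22, -0.339, -0.082, 0.002, 0.005, -0.006]
[-0.205, -0.349, -0.084, 0.002, 0.005, -0.006]
[-0.188, -0.357, -0.085, 0.002, 0.005, -0.006]
[-0.172, -0.366, -0.086, 0.002, 0.005, -0.006]
[-0.155, -0.373, -0.086, 0.002, 0.005, -0.006]
[-0.137, -0.38, -0.086, 0.002, 0.005, -0.006]
[-0.12, -0.386, -0.085, 0.002, 0.005, -0.006]
[-0.102, -0.391, -0.083, 0.002, 0.005, -0.006]
[-0.084, -0.396, -0.081, 0.002, 0.005, -0.006]
[-0.067, -0.4, -0.078, 0.002, 0.005, -0.006]
[-0.049, -0.403, -0.075, 0.002, 0.005, -0.006]
[-0.031, -0.406, -0.071, 0.002, 0.005, -0.006]
[-0.013, -0.407, -0.067, 0.002, 0.005, -0.006]
[0.005, -0.408, -0.062, 0.002, 0.005, -0.006]
[0.023, -0.408, -0.056, 0.002, 0.005, -0.006]
rot only unit vec [ 0.0393  0.092  -0.1248] shift tool(8cm) [-5.85  -5.685 -1.283]
```

```bash
python3 -m jog '[[-0.29,-0.28,-0.1,0.002,0.005,-0.006,1],[-0.28,-0.3,-0.1,0.002,0.005,-0.006,1],[-0.27,-0.31,-0.1,0.002,0.005,-0.006,1],[-0.25,-0.32,-0.08,0.002,0.005,-0.006,1],[-0.24,-0.33,-0.08,0.002,0.005,-0.006,1],[-0.22,-0.34,-0.08,0.002,0.005,-0.006,1],[-0.2,-0.35,-0.08,0.002,0.005,-0.006,1],[-0.19,-0.36,-0.08,0.002,0.005,-0.006,1],[-0.17,-0.37,-0.08,0.002,0.005,-0.006,1],[-0.16,-0.37,-0.08,0.002,0.005,-0.006,1],[-0.14,-0.38,-0.08,0.002,0.005,-0.006,1],[-0.12,-0.39,-0.08,0.002,0.005,-0.006,1],[-0.1,-0.39,-0.08,0.002,0.005,-0.006,1],[-0.08,-0.4,-0.08,0.002,0.005,-0.006,1],[-0.07,-0.4,-0.08,0.002,0.005,-0.006,1],[-0.05,-0.4,-0.08,0.002,0.005,-0.006,1],[-0.03,-0.4,-0.07,0.002,0.005,-0.006,1],[-0.01,-0.4,-0.07,0.002,0.005,-0.006,1],[0,-0.4,-0.06,0.002,0.005,-0.006,1],[0.02,-0.4,-0.06,0.002,0.005,-0.006,1]]'
python3 - <<'E'
from h import *
print(arm.read_state()["qpos"])
im,d=arm.get_image("wrist"); np.save("pics/w1.npy",d); cv2.imwrite("pics/w1.png",cv2.resize(im,None,fx=1.4,fy=1.4))
ex,ey,ax=bore(-18)
mouth=np.array([.617,.010,.125]); rm=mouth+.095*ax
go(rm+.16*ax,toolR(ax,ex),2)
E
```

```text
time: 1.82
ee_pos: [0.4845, 0.0541, 0.3349]
ee_rot: [0.058, 0.932, -0.159, 0.32]
ft_force: [0.6, -0.6, -0.3]
opening: 0.999
[ 0.32574617 -0.10077964  2.17132848 -0.69375895  0.64480103  1.13881426]
dist mm 9.480934522067457 per row 4.740467261033729 rot deg 3.3557006163923697 1.6778503081961849
[-0.043, 0.037, -0.017, 0.001, -0.004, -0.001]
[-0.044, 0.036, -0.016, 0.001, -0.004, -0.001]
rot only unit vec [ 0.0025 -0.0087 -0.0022] shift tool(8cm) [-0.086  0.074 -0.034]
```

View pics/w1.png

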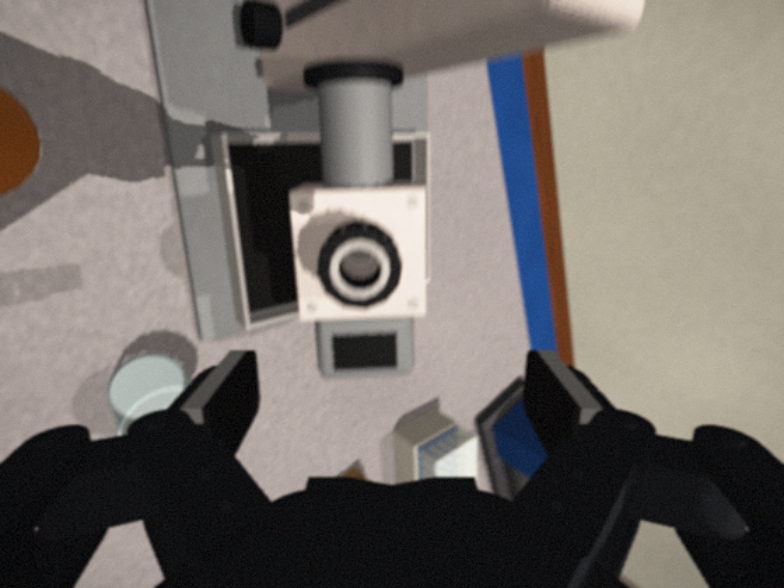

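```bash
python3 -m jog '[[-0.04,0.04,-0.02,0,-0.004,-0.001,1],[-0.04,0.04,-0.02,0,-0.004,-0.001,1],[0,0,0,0,0,0,1]]'; cat > m.py <<'E'
from h import *
import sys
tag=sys.argv[1]
s=arm.read_state(); c=arm.camera_info("wrist"); im,d=arm.get_image("wrist")
np.save(f"pics/{tag}.npy",d); cv2.imwrite(f"pics/{tag}_raw.png",im)
P=cloud("wrist",d,c); g=im.astype(int)
np.savez(f"pics/{tag}.npz",P=P,im=im,K=c["K"],pose=c["pose"],d=d)
box=np.zeros(d.shape,bool); u0,u1,v0,v1=map(int,sys.argv[2:6]); box[v0:v1,u0:u1]=1
w=box&(g.min(-1)>130)&(P[...,2]>.1)
q=P[w]; rng=np.random.default_rng(0);best=0
for _ in range(600):
    a=q[rng.choice(len(q),3,False)]; nn=np.cross(a[1]-a[0],a[2]-a[0]); l=np.linalg.norm(nn)
    if l<1e-6: continue
    nn/=l;k=abs((q-a[0])@nn)<.0025
    if k.sum()>best:best=k.sum();kb=k
c0=q[kb].mean(0); nn=np.linalg.svd(q[kb]-c0)[2][2]; nn*=np.sign(nn[2])
print("plane",kb.sum(),c0,nn,"tilt",np.degrees(np.arccos(nn[2])),"yaw",np.degrees(np.arctan2(nn[1],nn[0]))-180)
ex,ey,ax=bore(-18); B=np.c_[ey,np.cross(ax,ey)] if 0 else np.c_[ey,np.cross(ey,ax)]
pl=q[kb]; r=cv2.minAreaRect(((pl-c0)@B*1000).astype(np.float32)); ctr=c0+B@np.array(r[0])/1000
print("head top rect",r,"center",ctr)
# ring top points: dark/any points 30..40 above plane
h=(P-c0)@nn; k=box&(h>.028)&(h<.045); ys,xs=np.where(k)
print("ring top pts",k.sum(),np.median(h[k]) if k.any() else 0)
t=P[k]
if len(t)>20:
    xy=(t-c0)@B*1000; (cc,rr)=cv2.minEnclosingCircle(xy.astype(np.float32)); print("circ",cc,rr,"3d",c0+B@np.array(cc)/1000+np.median(h[k])*nn, "px",xs.mean(),ys.mean())
cr=im[v0:v1,u0:u1]; f=min(780/cr.shape[1],590/cr.shape[0]); cv2.imwrite(f"pics/{tag}.png",cv2.resize(cr,None,fx=f,fy=f,interpolation=2)); print("scale",f)
print(np.round(s["ee_pos"],4),np.round(s["qpos"],3))
E
python3 m.py w2 195 315 120 240
```

```text
time: 2.12
ee_pos: [0.4754, 0.049, 0.3333]
ee_rot: [0.056, 0.941, -0.156, 0.294]
ft_force: [-0.7, -0.5, -0.6]
opening: 1.002
plane 4304 [0.57012932 0.02725594 0.18688986] [-0.54753039  0.17400285  0.81849464] tilt 35.065615533601175 yaw -17.630037648097613
head top rect ((-5.583457946777344, -3.870075225830078), (90.06827545166016, 94.39429473876953), 89.4327621459961) center [0.56538891 0.02292539 0.18467008]
ring top pts 2198 0.03622611745504086
circ (-5.266512870788574, -1.86141836643219) 27.825475692749023 3d [0.54721682 0.02902182 0.21547308] px 271.7333939945405 183.38808007279346
scale 4.916666666666667
[0.4754 0.049  0.3333] [ 0.297 -0.112  2.161 -0.588  0.673  1.012]
```

View pics/w2.png

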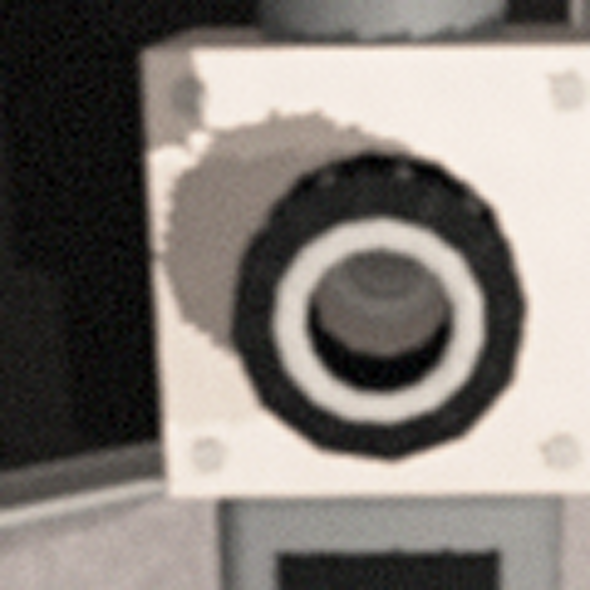

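```bash
cat > ring.py <<'E'
from h import *
import sys
z=np.load(f"pics/{sys.argv[1]}.npz"); u0,u1,v0,v1=map(int,sys.argv[2:6]); im=z["im"]; cam={"K":z["K"],"pose":z["pose"]}
yaw=float(sys.argv[6]) if len(sys.argv)>6 else -17.8
ex,ey,ax=bore(yaw); top=np.array([.547,.029,.2153])
F=8; g=cv2.resize(cv2.cvtColor(im,cv2.COLOR_BGR2GRAY)[v0:v1,u0:u1],None,fx=F,fy=F,interpolation=cv2.INTER_CUBIC)
def toplane(pts):
    out=[]
    for x,y in pts:
        u=(x+.5)/F-.5+u0; v=(y+.5)/F-.5+v0; o,d=ray("wrist",u,v,cam); out.append(o+d*((top-o)@ax)/(d@ax))
    return np.array(out)
X=np.cross(ey,ax) # in-plane, uphill? 
B=np.c_[ey,X]
dark=(g<75).astype(np.uint8)
cs,_=cv2.findContours(dark,cv2.RETR_CCOMP,cv2.CHAIN_APPROX_NONE)
pc=proj("wrist",top,cam)[0]; cx,cy=(pc[0]-u0)*F,(pc[1]-v0)*F
outer=[c for c in cs if cv2.pointPolygonTest(c,(float(cx),float(cy)),False)>=0]; outer.sort(key=cv2.contourArea)
for c in outer: print("area",cv2.contourArea(c)/F/F)
bright=[c for c in outer if 1]
def circ(c):
    Q=(toplane(c[:,0,:])-top)@B*1000; A=np.c_[2*Q,np.ones(len(Q))]; s=np.linalg.lstsq(A,(Q**2).sum(1),rcond=None)[0]; r=np.sqrt(s[2]+s[:2]@s[:2]); return s[:2],r,Q
for c in outer:
    ce,r,Q=circ(c); print("circle c",ce,"r",r,"3d",top+B@ce/1000)
    rel=Q-ce; th=np.arctan2(rel[:,1],rel[:,0]); rad=np.hypot(*rel.T)
    if 24<r<32:
        for lo,hi in ((-180,180),(-180,0),(0,180)):
            best=[]
            for ph in np.arange(0,30,.5):
                k=(np.degrees(th)>=lo)&(np.degrees(th)<hi)
                a=(np.degrees(th[k])-ph+15)%30-15
                e=rad[k]-27/np.cos(np.radians(a)); best.append((np.std(e),ph,e.mean()))
            print(lo,hi,min(best), max(best)[0])
E
python3 ring.py w2 195 315 120 240
```

```text
area 1487.9609375
area 2797.890625
circle c [-0.27666839  0.30470308] r 20.04569795290427 3d [0.54715307 0.02866027 0.21547477]
circle c [2.0368118  0.04689153] r 27.415479555198765 3d [0.54765922 0.03092757 0.2153269 ]
-180 180 (np.float64(0.8700283181658229), np.float64(9.5), np.float64(0.08650514951654664)) 0.9564249765445292
-180 0 (np.float64(0.7962180168201504), np.float64(7.5), np.float64(0.052180509711300005)) 0.9229148472957103
0 180 (np.float64(0.9262367759846065), np.float64(12.5), np.float64(0.11973678631928873)) 0.9919375535322771
```

```bash
cat >> ring.py <<'E'
ce,_,_=circ(outer[0]); _,_,Q=circ(outer[-1]); rel=Q-ce; th=np.degrees(np.arctan2(rel[:,1],rel[:,0])); rad=np.hypot(*rel.T)
for a in range(-180,180,5):
    k=(th>=a)&(th<a+5); print(a, round(rad[k].mean(),2) if k.any() else None, end="; ")
for lo,hi in ((95,265),(120,240),(80,280)):
    k=((th%360)>lo)&((th%360)<hi)
    print("\nhalf",lo,min((np.std(rad[k]-27/np.cos(np.radians((th[k]-ph+15)%30-15))),ph) for ph in np.arange(0,30,.5)),max((np.std(rad[k]-27/np.cos(np.radians((th[k]-ph+15)%30-15))),ph) for ph in np.arange(0,30,.5)))
ph_=np.array([ (lambda t:0)(0)])
s=arm.read_state(); M=RT(s); xt=B.T@M[:,0]; print("tool x angle in (ey,X)",np.degrees(np.arctan2(xt[1],xt[0])),"z.ax",M[:,2]@ax, "ring c", top+B@ce/1000)
E
python3 ring.py w2 195 315 120 240 | tail -8; python3 - <<'E'
import cv2;g=cv2.imread("pics/w2_raw.png")[145:220,235:310];cv2.imwrite("pics/w2z.png",cv2.convertScaleAbs(cv2.resize(g,None,fx=8,fy=8,interpolation=2),alpha=1.6))
E
```

```text
0 180 (np.float64(0.9262367759846065), np.float64(12.5), np.float64(0.11973678631928873)) 0.9919375535322771
-180 25.82; -175 25.63; -170 25.65; -165 25.9; -160 26.22; -155 26.29; -150 25.96; -145 25.78; -140 25.89; -135 26.06; -130 26.44; -125 26.49; -120 26.17; -115 26.1; -110 26.16; -105 26.46; -100 27.27; -95 27.35; -90 27.02; -85 26.88; -80 27.0; -75 27.06; -70 27.51; -65 27.72; -60 27.81; -55 27.8; -50 27.58; -45 28.5; -40 28.98; -35 29.37; -30 30.24; -25 30.31; -20 30.45; -15 30.72; -10 30.93; -5 31.34; 0 30.99; 5 30.97; 10 30.72; 15 30.69; 20 30.5; 25 29.82; 30 29.48; 35 28.89; 40 29.0; 45 28.42; 50 27.54; 55 27.29; 60 26.84; 65 26.25; 70 26.27; 75 26.27; 80 26.49; 85 26.21; 90 25.86; 95 25.86; 100 25.69; 105 25.86; 110 26.19; 115 26.18; 120 25.78; 125 25.69; 130 25.68; 135 25.81; 140 26.14; 145 26.15; 150 25.78; 155 25.63; 160 25.65; 165 25.78; 170 26.16; 175 26.23; 
half 95 (np.float64(0.2497664518322203), np.float64(9.5)) (np.float64(0.5774239736148019), np.float64(24.5))

half 120 (np.float64(0.12138753005733789), np.float64(10.0)) (np.float64(0.5287140186966558), np.float64(24.5))

half 80 (np.float64(0.3773832980080921), np.float64(10.5)) (np.float64(0.6364370092868402), np.float64(26.0))
tool x angle in (ey,X) 90.61097102146563 z.ax -0.9997009287634944 ring c [0.54715307 0.02866027 0.21547477]
```

View pics/w2z.png

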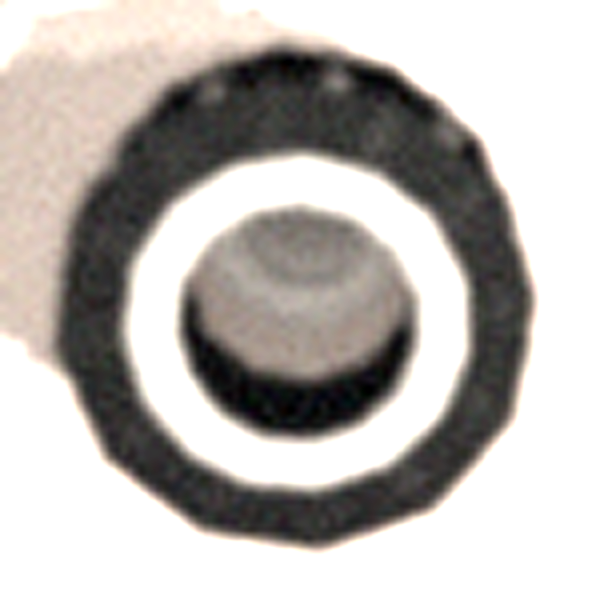

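```bash
cat >> h.py <<'E'
YAW=-17.7
EX,EY,AX=bore(YAW); TOP=np.array([.54715,.02866,.21547])
def axial(a): return TOP+(a-.110)*AX   # point on bore axis, a = distance from lower mouth
def ringR(ang): 
    X=np.cross(EY,AX); a=np.radians(ang); return toolR(AX,np.cos(a)*EY+np.sin(a)*X)
E
python3 - <<'E'
from h import *
s=arm.read_state(); print(AX@(s["ee_pos"]-TOP)+.11)
go(axial(.255),ringR(40),8)
E
```

```text
0.24907569919886824
dist mm 9.441950446176286 per row 1.1802438057720357 rot deg 50.71193850717112 6.33899231339639
[-0.011, -0.004, -0.009, 0.0, 0.0, -0.018]
[-0.01, -0.005, -0.009, 0.0, 0.0, -0.018]
[-0.01, -0.006, -0.009, 0.0, 0.0, -0.018]
[-0.009, -0.007, -0.009, 0.0, 0.0, -0.018]
[-0.008, -0.008, -0.009, 0.0, 0.0, -0.018]
[-0.007, -0.009, -0.009, 0.0, 0.0, -0.018]
[-0.006, -0.01, -0.009, 0.0, 0.0, -0.018]
[-0.005, -0.01, -0.009, 0.0, 0.0, -0.018]
rot only unit vec [ 0.0037  0.0019 -0.1408] shift tool(8cm) [-0.086 -0.032 -0.075]
```

```bash
python3 -m jog '[[-0.01,-0.004,0,0,0,-0.0176,1],[-0.01,-0.005,0,0,0,-0.0176,1],[-0.01,-0.006,0,0,0,-0.0176,1],[-0.01,-0.007,0,0.001,0.001,-0.0176,1],[-0.01,-0.008,0,0.001,0,-0.0176,1],[-0.01,-0.01,0,0.001,0.001,-0.0176,1],[-0.005,-0.01,0,0.001,0,-0.0176,1],[-0.005,-0.01,0,0,0,-0.0176,1],[0,0,0.2,0,0,0,1],[0,0,0.3,0,0,0,1],[0,0,0.3,0,0,0,1],[0,0,0.1,0,0,0,1],[0,0,0,0,0,0,1]]'
python3 - <<'E'
from h import *
s=arm.read_state(); print(s["qpos"],AX@(s["ee_pos"]-TOP)+.11)
go(axial(.077),ringR(40),8)
E
python3 m.py w3 150 400 40 300
```

```text
time: 3.25
ee_pos: [0.5096, 0.0395, 0.268]
ee_rot: [0.166, 0.917, 0.266, 0.247]
ft_force: [-0.2, 0.4, 0.1]
opening: 1.0
[ 0.22546922  0.04215573  2.19115578 -0.69499407  0.4703352   0.21939239] 0.17544057995244244
dist mm 98.46548845117489 per row 12.308186056396861 rot deg 0.3645751449073441 0.04557189311341801
[0.004, 0.002, 0.154, -0.0, 0.0, 0.0]
[0.004, 0.002, 0.154, -0.0, 0.0, 0.0]
[0.004, 0.002, 0.154, -0.0, 0.0, 0.0]
[0.004, 0.002, 0.154, -0.0, 0.0, 0.0]
[0.004, 0.001, 0.154, -0.0, 0.0, 0.0]
[0.004, 0.001, 0.154, -0.0, 0.0, 0.0]
[0.003, 0.001, 0.154, -0.0, 0.0, 0.0]
[0.003, 0.001, 0.154, -0.0, 0.0, 0.0]
rot only unit vec [-0.0007  0.0007  0.0001] shift tool(8cm) [0.032 0.014 1.23 ]
plane 7093 [0.56630726 0.0286718  0.18412758] [-0.54743676  0.17339772  0.81868567] tilt 35.04656031310048 yaw -17.575324630019537
head top rect ((-5.662208557128906, 3.1175155639648438), (94.33538818359375, 94.41229248046875), 89.67061614990234) center [0.56698627 0.02249758 0.18591571]
ring top pts 3802 0.0362228252658917
circ (-5.654229640960693, 2.8155882358551025) 28.030452728271484 3d [0.54692381 0.02886255 0.21539764] px 281.53287743293004 213.84061020515517
scale 2.269230769230769
[0.5096 0.0395 0.268 ] [ 0.225  0.042  2.191 -0.695  0.47   0.219]
```

View pics/w3_raw.png

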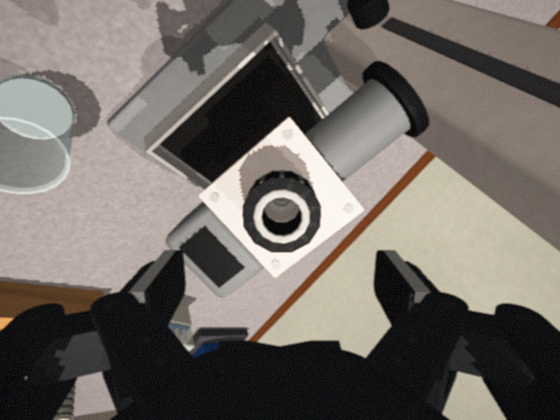

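The wrist view centres the ring at (281,213), with flats facing the jaws. Both measurements agree within 0.3 mm, so I'll descend and grip.

```bash
python3 -m jog '[[0.01,0.004,0.2,0,0,0,1],[0.01,0.004,0.2,0,0,0,1],[0.01,0.004,0.2,0,0,0,1],[0,0,0.2,0,0,0,1],[0,0,0.2,0,0,0,1],[0,0,0.12,0,0,0,1],[0,0,0.1,0,0,0,1],[0,0,0,0,0,0,1]]' 80
python3 -m jog '[[0,0,0,0,0,0,0.5],[0,0,0,0,0,0,0.5],[0,0,0,0,0,0,0.4],[0,0,0,0,0,0,0.4],[0,0,0,0,0,0,0.4],[0,0,0,0,0,0,0.4]]' 80
python3 - <<'E'
from h import *
s=arm.read_state(); print(AX@(s["ee_pos"]-TOP)+.11, s["ft_force"],s["torque"]@AX,s["qpos"])
go(axial(.077),ringR(40),1)
im,d=arm.get_image("wrist"); cv2.imwrite("pics/w4.png",im)
E
```

```text
time: 3.97
ee_pos: [0.5657, 0.0241, 0.1913]
ee_rot: [0.166, 0.916, 0.266, 0.249]
ft_force: [0.2, -0.1, -0.8]
opening: 1.0
time: 4.47
ee_pos: [0.5627, 0.0226, 0.1913]
ee_rot: [0.167, 0.917, 0.265, 0.247]
ft_force: [-12.9, -4.5, 9.4]
opening: 0.613
0.0806613260702447 [-12.88288806  -4.53965026   9.40306903] 0.05036311547891952 [ 0.15766012  0.26495096  2.16254966 -1.03201639  0.30631613  0.53085606]
dist mm 3.816599659512951 per row 3.816599659512951 rot deg 0.31591760026303145 0.31591760026303145
[0.012, -0.006, 0.046, -0.0, 0.001, 0.0]
rot only unit vec [-0.0003  0.0008  0.    ] shift tool(8cm) [ 0.012 -0.006  0.046]
```

View pics/w4.png

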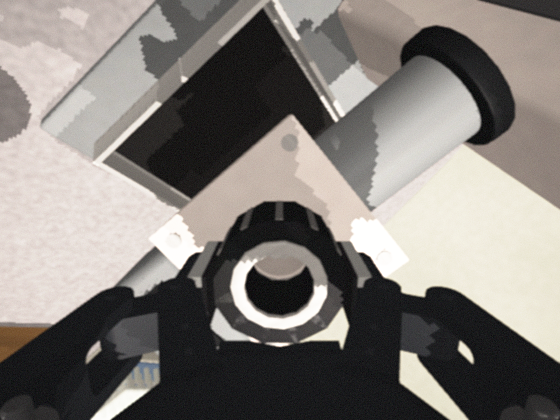

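```bash
python3 - <<'E'
from h import *
s=arm.read_state(); M=RT(s); print("f tool",M.T@s["ft_force"],"t tool",M.T@s["torque"],"moved tool",M.T@np.array([-.003,-.0015,0])/.08)
print("offset from axis in tool mm", 1000*M.T@(s["ee_pos"]-axial(.0806)))
E
```

```text
f tool [ -9.27291758   2.26280289 -14.44975435] t tool [-0.12488883 -1.59292697 -0.02208681] moved tool [-3.83154546e-02 -6.47049719e-05 -1.70215821e-02]
offset from axis in tool mm [-0.9730487   0.45522336 -0.06365851]
```

```bash
python3 -m jog '[[-0.03,0,-0.02,0,0,0,0.4],[0,0,0,0,0,0,0.4],[0,0,0,0,0,0,0.4]]'
cat > f.py <<'E'
from h import *
s=arm.read_state(); M=RT(s); X=np.cross(EY,AX); a=np.degrees(np.arctan2(M[:,0]@X,M[:,0]@EY))
print("t",round(s["time"],2),"f tool",np.round(M.T@s["ft_force"],1),"t tool",np.round(M.T@s["torque"],2),"angle",round(a,2),"axial",round(AX@(s["ee_pos"]-TOP)+.11,4),"off mm",np.round(1000*M.T@(s["ee_pos"]-TOP),1)[:2],"q",np.round(s["qpos"],2),"tilt",round(np.degrees(np.arccos(-M[:,2]@AX)),2),round(s["opening"],3))
E
python3 f.py
```

```text
time: 4.77
ee_pos: [0.5624, 0.0226, 0.1915]
ee_rot: [0.166, 0.917, 0.266, 0.248]
ft_force: [6.9, -3.3, -11.7]
opening: 0.613
t 4.77 f tool [-1.1  0.3 13.9] t tool [-0.01 -0.49  0.07] angle 40.0 axial 0.081 off mm [-1.   0.6] q [ 0.16  0.26  2.16 -1.03  0.3   0.53] tilt 0.21 0.613
```

```bash
python3 -m jog '[[0,0,0.01,0,0,0.005,0.4],[0,0,0,0,0,0.005,0.4],[0,0,0,0,0,0.005,0.4]]' >/dev/null; python3 f.py
python3 -m jog '[[0,0,0,0,0,0.005,0.4],[0,0,0,0,0,0.005,0.4]]'>/dev/null; python3 f.py
```

```text
t 5.02 f tool [-1.9  1.1 -0.8] t tool [ 0.04 -0.81 -0.27] angle 45.43 axial 0.0809 off mm [-1.   0.7] q [ 0.16  0.26  2.16 -1.04  0.3   0.63] tilt 0.17 0.612
t 5.18 f tool [-1.5  1.1 -0.4] t tool [ 0.03 -0.79 -0.31] angle 49.03 axial 0.0809 off mm [-1.   0.7] q [ 0.16  0.26  2.16 -1.04  0.3   0.69] tilt 0.18 0.615
```

```bash
python3 -m jog '[[0,0,0,0,0,0.005,0.4],[0,0,0,0,0,0.005,0.4]]'>/dev/null; python3 f.py
python3 -m jog '[[0,0,0,0,0,0.005,0.4],[0,0,0,0,0,0.005,0.4]]'>/dev/null; python3 f.py
```

```text
t 5.35 f tool [-2.2  1.  -0. ] t tool [ 0.   -0.88 -0.25] angle 52.63 axial 0.0809 off mm [-1.   0.7] q [ 0.16  0.26  2.16 -1.04  0.3   0.76] tilt 0.18 0.609
t 5.52 f tool [-1.9  0.9 -1. ] t tool [-0.05 -0.83 -0.25] angle 56.23 axial 0.0809 off mm [-1.   0.8] q [ 0.16  0.26  2.17 -1.04  0.3   0.82] tilt 0.19 0.612
```

It turned 16.2° (0.28 rad) that way with only the 0.25 N m drag, so that is the slackening way. Now the other way, until it binds.

```bash
python3 -m jog '[[0,0,0,0,0,-0.01,0.4],[0,0,0,0,0,-0.01,0.4],[0,0,0,0,0,-0.01,0.4],[0,0,0,0,0,-0.01,0.4],[0,0,0,0,0,-0.005,0.4],[0,0,0,0,0,-0.005,0.4],[0,0,0,0,0,-0.005,0.4]]' 100 >/dev/null; python3 f.py
python3 -m jog '[[0,0,0,0,0,-0.005,0.4],[0,0,0,0,0,-0.005,0.4]]'>/dev/null; python3 f.py
python3 -m jog '[[0,0,0,0,0,-0.005,0.4],[0,0,0,0,0,-0.005,0.4]]'>/dev/null; python3 f.py
```

```text
t 6.1 f tool [-1.6  0.2 -0.7] t tool [ 0.17 -0.76  0.3 ] angle 36.35 axial 0.0809 off mm [-0.9  0.5] q [ 0.16  0.26  2.16 -1.04  0.3   0.47] tilt 0.18 0.613
t 6.27 f tool [-1.5  0.3 -0.4] t tool [ 0.17 -0.78  0.29] angle 32.75 axial 0.0809 off mm [-1.   0.4] q [ 0.16  0.26  2.16 -1.04  0.3   0.41] tilt 0.18 0.617
t 6.43 f tool [-0.3  0.2 -0.6] t tool [ 0.19 -0.64  3.37] angle 29.29 axial 0.0809 off mm [-1.   0.4] q [ 0.16  0.26  2.16 -1.04  0.3   0.35] tilt 0.19 0.61
```

```bash
python3 -m jog '[[0,0,0,0,0,-0.003,0.4],[0,0,0,0,0,0,0.4]]'>/dev/null; python3 f.py
```

```text
t 6.6 f tool [-3.3  2.5 -5.3] t tool [-0.37 -0.94  2.17] angle 28.38 axial 0.0808 off mm [-0.9  0.9] q [ 0.16  0.26  2.16 -1.04  0.3   0.33] tilt 0.16 0.612
```

The ring bound hard (3.4 N m at about 29.3°, against 0.3 N m drag). I'll regrip 59° back so that joint 6 can do the whole slackening turn in one go.

```bash
python3 -m jog '[[0,0,0,0,0,0,1],[0,0,0,0,0,0,1],[0,0,0,0,0,0,1],[0,0,0,0,0,-0.0182,1],[0,0,0,0,0,-0.0182,1],[0,0,0,0,0,-0.0182,1],[0,0,0,0,0,-0.0182,1],[0,0,0,0,0,-0.0182,1],[0,0,0,0,0,-0.0182,1],[0,0,0,0,0,-0.0182,1],[0,0,0,0,0,-0.0182,1],[0,0,0,0,0,-0.0182,1],[0,0,0,0,0,0,1]]'>/dev/null; python3 f.py
python3 -m jog '[[0,0,0,0,0,0,0.4],[0,0,0,0,0,0,0.4],[0,0,0,0,0,0,0.4],[0,0,0,0,0,0,0.4],[0,0,0,0,0,0,0.4]]' 100; python3 f.py
```

```text
t 7.68 f tool [-0.3 -0.1 -0.4] t tool [0.25 0.16 0.03] angle -31.22 axial 0.0802 off mm [-0.1 -0.4] q [ 0.16  0.27  2.16 -1.04  0.3  -0.71] tilt 0.23 0.997
time: 8.1
ee_pos: [0.5627, 0.0234, 0.1913]
ee_rot: [0.279, 0.593, 0.747, 0.107]
ft_force: [-7.3, 3.4, 7.2]
opening: 0.612
t 8.1 f tool [  2.2  -1.6 -10.5] t tool [0.49 0.57 0.17] angle -30.77 axial 0.0807 off mm [-0.1 -0.4] q [ 0.16  0.26  2.16 -1.04  0.3  -0.7 ] tilt 0.24 0.612
```

```bash
python3 -m jog '[[0,0,-0.01,0,0,0.01,0.4],[0,0,0,0,0,0.0185,0.4],[0,0,0,0,0,0.0185,0.4],[0,0,0,0,0,0.0185,0.4],[0,0,0,0,0,0.0185,0.4],[0,0,0,0,0,0.0185,0.4],[0,0,0,0,0,0.0185,0.4],[0,0,0,0,0,0.0185,0.4],[0,0,0,0,0,0.0185,0.4],[0,0,0,0,0,0.0185,0.4],[0,0,0,0,0,0.0185,0.4],[0,0,0,0,0,0.0185,0.4],[0,0,0,0,0,0.0185,0.4],[0,0,0,0,0,0.0185,0.4],[0,0,0,0,0,0.0185,0.4],[0,0,0,0,0,0.0185,0.4],[0,0,0,0,0,0.0185,0.4],[0,0,0,0,0,0.0185,0.4],[0,0,0,0,0,0.0185,0.4],[0,0,0,0,0,0,0.4]]'>/dev/null; python3 f.py
python3 -m jog '[[0,0,0,0,0,0.01,0.4],[0,0,0,0,0,0.01,0.4],[0,0,0,0,0,0.01,0.4],[0,0,0,0,0,0.01,0.4],[0,0,0,0,0,0.005,0.4]]'>/dev/null; python3 f.py
```

```text
t 9.77 f tool [-1.3  1.1  1.7] t tool [-0.22  0.24  0.23] angle 92.92 axial 0.0809 off mm [-0.6  1.1] q [ 0.16  0.26  2.16 -1.04  0.3   1.46] tilt 0.24 0.612
t 10.18 f tool [-2.4  2.1  1.6] t tool [-0.2   0.19 -0.22] angle 108.76 axial 0.0809 off mm [-0.4  1.3] q [ 0.16  0.26  2.17 -1.04  0.3   1.73] tilt 0.25 0.611
```

```bash
python3 -m jog '[[0,0,0,0,0,0.005,0.4],[0,0,0,0,0,0.005,0.4]]'>/dev/null; python3 f.py
python3 -m jog '[[0,0,0,0,0,0.004,0.4],[0,0,0,0,0,0.003,0.4]]'>/dev/null; python3 f.py
```

```text
t 10.35 f tool [-1.8  2.2  0.8] t tool [-0.3   0.15 -0.24] angle 112.26 axial 0.0809 off mm [-0.4  1.3] q [ 0.16  0.26  2.17 -1.04  0.3   1.79] tilt 0.25 0.616
t 10.52 f tool [-2.6  2.4  0.2] t tool [-0.32  0.15 -0.25] angle 114.8 axial 0.0809 off mm [-0.3  1.3] q [ 0.16  0.26  2.17 -1.04  0.3   1.84] tilt 0.25 0.609
```

```bash
python3 -m jog '[[0,0,0,0,0,0.005,0.4],[0,0,0,0,0,0.005,0.4]]'>/dev/null; python3 f.py
python3 -m jog '[[0,0,0,0,0,0.003,0.4],[0,0,0,0,0,0,0.4],[0,0,0,0,0,0,0.4]]'>/dev/null; python3 f.py
```

```text
t 10.68 f tool [-2.9  2.3  0.9] t tool [-0.37  0.11 -1.35] angle 118.43 axial 0.0809 off mm [-0.3  1.3] q [ 0.16  0.26  2.17 -1.04  0.3   1.9 ] tilt 0.25 0.609
t 10.93 f tool [-2.7  5.1 -1. ] t tool [-1.13  0.03 -1.35] angle 119.45 axial 0.0808 off mm [-0.3  1.8] q [ 0.16  0.26  2.17 -1.04  0.3   1.92] tilt 0.27 0.613
```

Turned 149° in all, and the stop was felt at about 118° (1.35 N m). Now release, retreat and go to the rod.

```bash
python3 -m jog '[[0,0,0,0,0,-0.002,0.4],[0,0,0,0,0,0,1],[0,0,0,0,0,0,1],[0,0,0,0,0,0,1],[0,0,-0.2,0,0,0,1],[0,0,-0.35,0,0,0,1],[0,0,-0.35,0,0,0,1],[0,0,-0.35,0,0,0,1],[0,0,-0.35,0,0,0,1]]'; python3 f.py
python3 - <<'E'
from h import *
a=np.radians(-93); x=np.array([np.cos(a),np.sin(a),0]); M=toolR(np.array([0,0,1.]),x)
go(np.array([.455,-.30,.33]),M,16)
E
```

```text
time: 11.68
ee_pos: [0.4926, 0.0457, 0.2981]
ee_rot: [-0.031, 0.876, -0.377, 0.298]
ft_force: [0.1, -0.4, -0.8]
opening: 0.998
t 11.68 f tool [-0.1  0.5  0.8] t tool [-0.09 -0.21  0.  ] angle 118.95 axial 0.2105 off mm [ 0.3 -0.1] q [ 0.25 -0.04  2.19 -0.62  0.55  1.53] tilt 0.26 0.998
dist mm 349.1605215513523 per row 21.82253259695952 rot deg 57.440259342152224 3.590016208884514
[0.18, 0.205, 0.01, -0.005, -0.004, 0.008]
[0.19, 0.195, 0.011, -0.005, -0.004, 0.008]
[0.2, 0.185, 0.013, -0.005, -0.004, 0.008]
[0.209, 0.175, 0.013, -0.005, -0.004, 0.008]
[0.218, 0.164, 0.013, -0.005, -0.004, 0.008]
[0.226, 0.153, 0.013, -0.005, -0.004, 0.008]
[0.233, 0.141, 0.012, -0.005, -0.004, 0.008]
[0.24, 0.129, 0.011, -0.005, -0.004, 0.008]
[0.246, 0.117, 0.009, -0.005, -0.004, 0.008]
[0.252, 0.104, 0.006, -0.005, -0.004, 0.008]
[0.257, 0.092, 0.003, -0.005, -0.004, 0.008]
[0.261, 0.079, -0.0, -0.005, -0.004, 0.008]
[0.265, 0.066, -0.004, -0.005, -0.004, 0.008]
[0.267, 0.053, -0.009, -0.005, -0.004, 0.008]
[0.269, 0.041, -0.014, -0.005, -0.004, 0.008]
[0.271, 0.028, -0.019, -0.005, -0.004, 0.008]
rot only unit vec [-0.0788 -0.0606  0.1248] shift tool(8cm) [2.883 3.273 0.153]
```

```bash
python3 -m jog '[[0.18,0.2,0,-0.005,-0.004,0.008,1],[0.19,0.2,0,-0.005,-0.004,0.008,1],[0.2,0.19,0,-0.005,-0.004,0.008,1],[0.21,0.18,0,-0.005,-0.004,0.008,1],[0.22,0.16,0,-0.005,-0.004,0.008,1],[0.23,0.15,0,-0.005,-0.004,0.008,1],[0.23,0.14,0,-0.005,-0.004,0.008,1],[0.24,0.13,0,-0.005,-0.004,0.008,1],[0.25,0.12,0,-0.005,-0.004,0.008,1],[0.25,0.1,0,-0.005,-0.004,0.008,1],[0.26,0.09,0,-0.005,-0.004,0.008,1],[0.26,0.08,0,-0.005,-0.004,0.008,1],[0.26,0.07,0,-0.005,-0.004,0.008,1],[0.27,0.05,0,-0.005,-0.004,0.008,1],[0.27,0.04,0,-0.005,-0.004,0.008,1],[0.27,0.03,0,-0.005,-0.003,0.005,1],[0,0,0,0,0,0,1]]'
python3 - <<'E'
from h import *
s=arm.read_state();print(s["qpos"]); c=arm.camera_info("wrist")
im,d=arm.get_image("wrist"); cv2.imwrite("pics/w5.png",im); np.savez("pics/w5.npz",P=cloud("wrist",d,c),im=im,K=c["K"],pose=c["pose"])
E
```

```text
time: 13.1
ee_pos: [0.4506, -0.3037, 0.3309]
ee_rot: [-0.0, -0.687, 0.726, 0.009]
ft_force: [-0.1, 0.2, -0.3]
opening: 1.0
[-0.61659469  0.20639269  1.69720101  0.00323612  1.25503949  1.00788285]
```

View pics/w5.png

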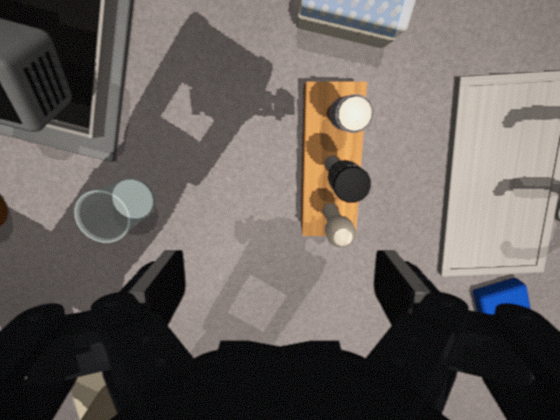

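```bash
cat > rod.py <<'E'
from h import *
import sys
z=np.load(f"pics/{sys.argv[1]}.npz"); P=z["P"]; u0,u1,v0,v1=map(int,sys.argv[2:6])
m=np.zeros(P.shape[:2],bool); m[v0:v1,u0:u1]=1
k=m&(P[...,2]>.174)&(P[...,2]<.2); q=P[k]; print(k.sum(),"z",np.median(q[:,2]),cv2.minEnclosingCircle((q[:,:2]*1000).astype(np.float32)),q.mean(0))
im=z["im"].astype(int); w=m&(im[...,2]-im[...,0]>40)&(abs(P[...,2]-.055)<.006); print("block",cv2.minAreaRect((P[w][:,:2]*1000).astype(np.float32)))
g=((cv2.cvtColor(z["im"],cv2.COLOR_BGR2GRAY)<50)&m).astype(np.uint8)
cam={"K":z["K"],"pose":z["pose"]}
ys,xs=np.where(k); print("px",xs.mean(),ys.mean())
o,d=ray("wrist",xs.mean(),ys.mean(),cam); print("ray on .181",o+d*(.181-o[2])/d[2])
E
python3 rod.py w5 300 375 70 245
```

```text
1187 z 0.18056741361000556 ((476.2100524902344, -372.0596008300781), 44.25790023803711) [ 0.45311243 -0.37038554  0.18017747]
block ((448.9599609375, -371.03521728515625), (75.41587829589844, 203.9936065673828), 86.70431518554688)
px 352.2636899747262 180.50463352990732
ray on .181 [ 0.45348745 -0.37022918  0.181     ]
```

```bash
python3 rod.py w5 320 378 152 212; python3 - <<'E'
from h import *
a=np.radians(-93.3); x=np.array([np.cos(a),np.sin(a),0]); M=toolR(np.array([0,0,1.]),x)
go(np.array([.4510,-.3705,.22]),M,8)
E
```

```text
1129 z 0.1806313434517044 ((449.347412109375, -370.4637451171875), 18.13267707824707) [ 0.44998798 -0.37020273  0.18046361]
block ((423.4127502441406, -379.5626525878906), (55.08022689819336, 81.74152374267578), 86.80250549316406)
px 352.09831709477413 183.95039858281666
ray on .181 [ 0.45018138 -0.37010271  0.181     ]
dist mm 130.217303569891 per row 16.277162946236373 rot deg 1.0372974070093313 0.1296621758761664
[0.109, -0.009, 0.171, 0.0, 0.0, 0.0]
[0.109, -0.009, 0.172, 0.0, 0.0, 0.0]
[0.109, -0.008, 0.172, 0.0, 0.0, 0.0]
[0.108, -0.008, 0.172, 0.0, 0.0, 0.0]
[0.108, -0.008, 0.172, 0.0, 0.0, 0.0]
[0.108, -0.008, 0.172, 0.0, 0.0, 0.0]
[0.108, -0.008, 0.173, 0.0, 0.0, 0.0]
[0.107, -0.007, 0.173, 0.0, 0.0, 0.0]
rot only unit vec [0.002  0.002  0.0007] shift tool(8cm) [ 0.874 -0.071  1.371]
```

```bash
python3 -m jog '[[0.109,-0.007,0.17,0.001,0,0,1],[0.109,-0.007,0.17,0.001,0.001,0,1],[0.109,-0.007,0.17,0,0,0,1],[0.109,-0.007,0.17,0,0.001,0,1],[0.109,-0.007,0.17,0,0,0,1],[0.109,-0.007,0.17,0,0,0,1],[0.109,-0.007,0.17,0,0,0,1],[0.109,-0.007,0.17,0,0,0,1],[0,0,0,0,0,0,1]]'
python3 - <<'E'
from h import *
a=np.radians(-93.3); x=np.array([np.cos(a),np.sin(a),0]); M=toolR(np.array([0,0,1.]),x)
go(np.array([.4497,-.3703,.14]),M,5)
E
```

```text
time: 13.9
ee_pos: [0.4492, -0.3695, 0.2182]
ee_rot: [-0.0, -0.689, 0.725, 0.002]
ft_force: [-1.0, -0.3, -0.1]
opening: 1.002
dist mm 78.20220149100264 per row 15.640440298200527 rot deg 0.47361621852234537 0.09472324370446908
[0.003, -0.002, 0.195, 0.0, 0.0, 0.0]
[0.002, -0.002, 0.195, 0.0, 0.0, 0.0]
[0.002, -0.002, 0.195, 0.0, 0.0, 0.0]
[0.002, -0.002, 0.195, 0.0, 0.0, 0.0]
[0.002, -0.001, 0.195, 0.0, 0.0, 0.0]
rot only unit vec [0.0007 0.0004 0.001 ] shift tool(8cm) [ 0.013 -0.01   0.977]
```

```bash
python3 -m jog '[[0.003,-0.002,0.195,0,0,0.001,1],[0.003,-0.002,0.195,0,0,0,1],[0.003,-0.002,0.195,0,0,0,1],[0.003,-0.002,0.195,0,0,0,1],[0,-0.002,0.195,0,0,0,1],[0,0,0,0,0,0,1],[0,0,0,0,0,0,0.2],[0,0,0,0,0,0,0.2],[0,0,0,0,0,0,0.2],[0,0,0,0,0,0,0.2],[0,0,0,0,0,0,0.2],[0,0,0,0,0,0,0.2],[0,0,0,0,0,0,0.2]]' 80
python3 f.py
```

```text
time: 14.98
ee_pos: [0.4517, -0.3706, 0.1448]
ee_rot: [-0.0, -0.687, 0.727, -0.001]
ft_force: [-0.4, 0.3, 6.8]
opening: 0.4
t 14.98 f tool [-0.3  0.4 -6.8] t tool [-0.13 -0.09  0.03] angle 168.04 axial 0.0347 off mm [404.   72.8] q [-0.71  0.48  1.78 -0.    0.88  0.92] tilt 34.94 0.4
```

```bash
python3 -m jog '[[0,0,-0.1,0,0,0,0.2],[0,0,-0.2,0,0,0,0.2],[0,0,-0.3,0,0,0,0.2],[0,0,-0.35,0,0,0,0.2],[0,0,-0.4,0,0,0,0.2],[0,0,-0.4,0,0,0,0.2],[0,0,-0.4,0,0,0,0.2],[0,0,-0.35,0,0,0,0.2],[0,0,-0.2,0,0,0,0.2],[0,0,0,0,0,0,0.2]]'
python3 f.py; python3 - <<'E'
from h import *
for n in ("scene","side","wrist"):
    c=arm.camera_info(n);im,d=arm.get_image(n); cv2.imwrite(f"pics/r_{n}.png",im); np.savez(f"pics/r_{n}.npz",P=cloud(n,d,c),im=im,K=c["K"],pose=c["pose"])
a=cv2.imread("pics/r_scene.png")[40:200,100:300];b=cv2.imread("pics/r_side.png")[40:200,250:450]
cv2.imwrite("pics/r_both.png",cv2.resize(np.hstack([a,b]),None,fx=2,fy=2,interpolation=2))
E
```

```text
time: 15.82
ee_pos: [0.4523, -0.3711, 0.3641]
ee_rot: [0.0, -0.687, 0.727, -0.003]
ft_force: [-0.5, -0.4, -1.9]
opening: 0.398
t 15.82 f tool [0.4 0.5 1.9] t tool [ 0.03  0.03 -0.02] angle 167.95 axial 0.2139 off mm [405.1  71.3] q [-0.71  0.24  1.58 -0.    1.32  0.92] tilt 34.67 0.398
```

View pics/r_both.png

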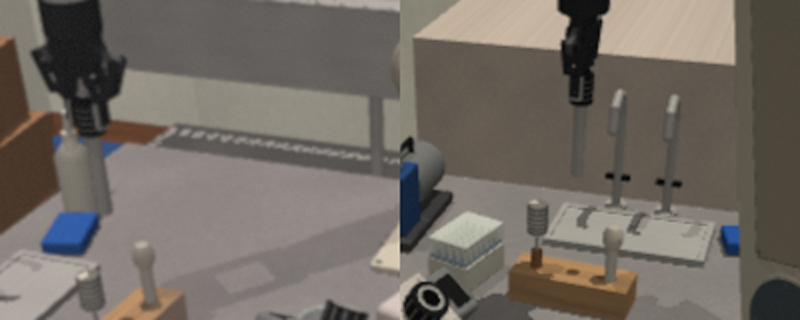

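View pics/r_wrist.png

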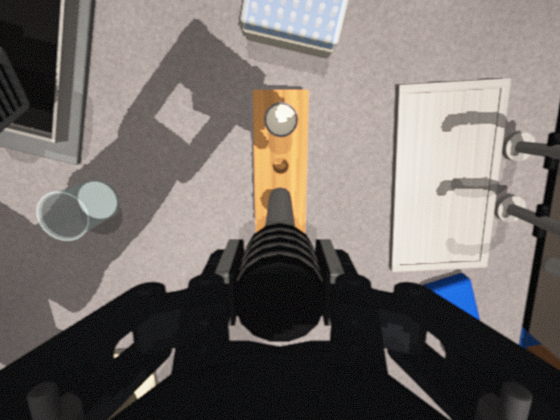

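```bash
cat > tip.py <<'E'
from h import *
s=arm.read_state(); M=RT(s); p0=s["ee_pos"]
import sys
pre=sys.argv[1]
for n in ("scene","side"):
    z=np.load(f"pics/{pre}_{n}.npz"); P=z["P"]; C=z["pose"][:3,3]
    L=(P-p0)@M
    k=(np.hypot(L[...,0],L[...,1])<.03)&(L[...,2]>.015)&(L[...,2]<.14)
    q=L[k]; vd=(C-p0)@M
    # per slice along z, mean of surface -> axis estimate by subtracting mean-visible offset r*pi/4 toward camera
    v=vd[:2]/np.linalg.norm(vd[:2]); side=np.array([-v[1],v[0]])
    print(n,k.sum(),"zmax",q[:,2].max(),"view dir tool xy",np.round(v,2))
    for lo in np.arange(.02,.13,.02):
        w=q[(q[:,2]>=lo)&(q[:,2]<lo+.02)]
        if len(w)>3: a=w[:,:2]@side; print(f"  z{lo:.2f} n{len(w)} perp mid {1000*(a.max()+a.min())/2:.1f} width {1000*np.ptp(a):.1f} near {1000*np.percentile(w[:,:2]@v,90):.1f}")
E
python3 tip.py r
```

```text
scene 264 zmax 0.12287833170847459 view dir tool xy [-0.64 -0.77]
  z0.02 n53 perp mid 0.9 width 19.1 near 10.7
  z0.04 n47 perp mid 1.4 width 18.8 near 9.0
  z0.06 n50 perp mid 1.4 width 19.4 near 10.4
  z0.08 n50 perp mid 1.7 width 19.3 near 10.3
  z0.10 n49 perp mid 1.9 width 19.2 near 11.9
  z0.12 n4 perp mid 2.1 width 16.6 near 3.9
side 212 zmax 0.12771206424506662 view dir tool xy [-0.96  0.28]
  z0.02 n36 perp mid 2.0 width 15.9 near 13.8
  z0.04 n43 perp mid 2.7 width 19.1 near 13.4
  z0.06 n37 perp mid 2.1 width 18.4 near 14.3
  z0.08 n37 perp mid 2.5 width 16.4 near 12.4
  z0.10 n36 perp mid 3.0 width 19.0 near 11.4
  z0.12 n13 perp mid 2.8 width 18.9 near 12.3
```

```bash
python3 - <<'E'
from h import *
s=arm.read_state(); M=RT(s); p0=s["ee_pos"]
z=np.load("pics/r_wrist.npz"); cam={"K":z["K"],"pose":z["pose"]}
for y in (-.0026,0,.002):
    out=[]
    for zz,r in ((.1298,.0085),(-.0362,.018),(.0098,.018)):
        t=np.linspace(0,2*np.pi,73); C=np.c_[r*np.cos(t),y+r*np.sin(t),np.full(73,zz)]
        q=proj("wrist",p0+C@M.T,cam); out.append((np.round(q.min(0),1),np.round(q.max(0),1)))
    print(y,out)
im=z["im"]; cv2.imwrite("pics/rz.png",cv2.convertScaleAbs(cv2.resize(im[170:350,190:370],None,fx=3.3,fy=3.3,interpolation=2),alpha=2))
P=z["P"]; 
L=(P-p0)@M
for v in range(180,345,6): print(v,np.round(L[v,280]*1000,1),end=" ")
E
```

```text
-0.0026 [(array([269.6, 182.3]), array([288.7, 200.9])), (array([232.4, 248. ]), array([326.7, 332.1])), (array([244.9, 211.5]), array([313.8, 275.7]))]
0 [(array([269.6, 185.2]), array([288.7, 203.7])), (array([232.7, 254.5]), array([326.5, 337.7])), (array([245. , 216.4]), array([313.7, 280.1]))]
0.002 [(array([269.6, 187.4]), array([288.7, 205.8])), (array([232.9, 259.5]), array([326.2, 342. ])), (array([245.2, 220.1]), array([313.6, 283.4]))]
180 [  1.4  21.1 302.6] 186 [  1.4  29.7 302.1] 192 [  0.7  -8.  105.7] 198 [ 0.6 -8.1 86. ] 204 [ 0.5 -8.2 68.5] 210 [ 0.5 -7.7 55.6] 216 [ 0.4 -7.9 42.2] 222 [ 0.4 -7.5 31.7] 228 [  0.3 -16.   -2.1] 234 [  0.2 -15.7  -9.1] 240 [  0.2 -15.6 -16. ] 246 [  0.2 -15.5 -22.4] 252 [  0.2 -15.8 -29. ] 258 [  0.2 -15.5 -33.9] 264 [  0.1 -14.3 -36.5] 270 [  0.1 -12.2 -37.1] 276 [  0.2  -9.3 -36.3] 282 [  0.2  -7.1 -37. ] 288 [  0.2  -4.3 -36.4] 294 [  0.2  -2.4 -37.5] 300 [  0.2  -0.2 -38.1] 306 [  0.2   3.2 -36.9] 312 [  0.2   5.5 -37.3] 318 [  0.2   8.  -37.5] 324 [  0.2  10.8 -37.3] 330 [  0.2  14.1 -36.6] 336 [  0.2  16.6 -37. ] 342 [  1.9 339.7 358.3]
```

View pics/rz.png

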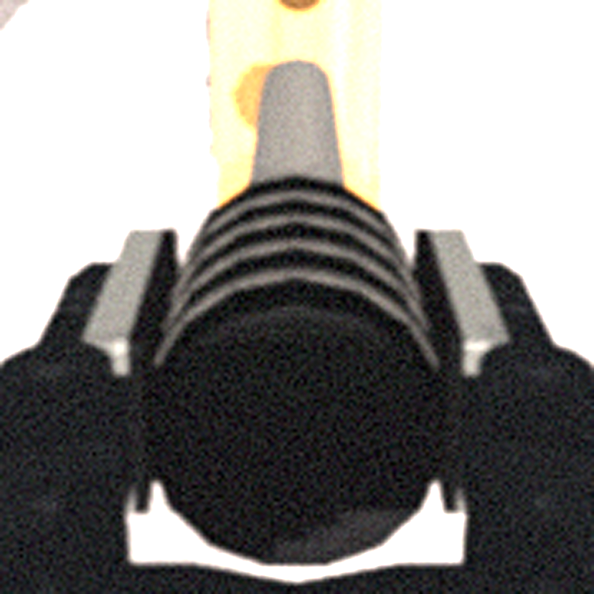

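```bash
cat >> h.py <<'E'
TIP=np.array([.0003,.002,.130])
def ins(a,ang,tip=TIP):
    M=ringR(ang); return axial(a)-M@tip, M
E
python3 - <<'E'
from h import *
go(*ins(.150,95),16)
E
```

```text
dist mm 429.7676918679455 per row 26.860480741746592 rot deg 77.8190524477933 4.863690777987081
[-0.335, 0.016, 0.003, 0.004, 0.005, -0.012]
[-0.336, -0.009, -0.007, 0.004, 0.005, -0.012]
[-0.334, -0.035, -0.017, 0.004, 0.005, -0.012]
[-0.329, -0.06, -0.026, 0.004, 0.005, -0.012]
[-0.323, -0.085, -0.035, 0.004, 0.005, -0.012]
[-0.315, -0.11, -0.042, 0.004, 0.005, -0.012]
[-0.304, -0.134, -0.048, 0.004, 0.005, -0.012]
[-0.292, -0.157, -0.054, 0.004, 0.005, -0.012]
[-0.277, -0.18, -0.058, 0.004, 0.005, -0.012]
[-0.261, -0.202, -0.062, 0.004, 0.005, -0.012]
[-0.243, -0.222, -0.064, 0.004, 0.005, -0.012]
[-0.224, -0.241, -0.065, 0.004, 0.005, -0.012]
[-0.204, -0.259, -0.065, 0.004, 0.005, -0.012]
[-0.182, -0.275, -0.064, 0.004, 0.005, -0.012]
[-0.159, -0.289, -0.062, 0.004, 0.005, -0.012]
[-0.135, -0.302, -0.059, 0.004, 0.005, -0.012]
rot only unit vec [ 0.0671  0.0795 -0.1895] shift tool(8cm) [-5.366  0.25   0.052]
```

```bash
python3 -m jog '[[-0.335,0.01,0,0.004,0.005,-0.012,0.2],[-0.335,-0.01,-0.01,0.004,0.005,-0.012,0.2],[-0.335,-0.035,-0.02,0.004,0.005,-0.012,0.2],[-0.33,-0.06,-0.03,0.004,0.005,-0.012,0.2],[-0.32,-0.085,-0.035,0.004,0.005,-0.012,0.2],[-0.315,-0.11,-0.04,0.004,0.005,-0.012,0.2],[-0.305,-0.135,-0.05,0.004,0.005,-0.012,0.2],[-0.29,-0.16,-0.055,0.004,0.005,-0.012,0.2],[-0.28,-0.18,-0.06,0.004,0.005,-0.012,0.2],[-0.26,-0.2,-0.06,0.004,0.005,-0.012,0.2],[-0.245,-0.22,-0.065,0.004,0.005,-0.012,0.2],[-0.225,-0.24,-0.065,0.004,0.005,-0.012,0.2],[-0.205,-0.26,-0.065,0.004,0.005,-0.012,0.2],[-0.18,-0.275,-0.065,0.004,0.005,-0.012,0.2],[-0.16,-0.29,-0.06,0.004,0.005,-0.012,0.2],[-0.135,-0.3,-0.06,0.004,0.005,-0.01,0.2],[0,0,0,0,0,0,0.2]]'
python3 f.py; python3 - <<'E'
from h import *
go(*ins(.135,95),2)
E
```

```text
time: 17.38
ee_pos: [0.4512, 0.0628, 0.3511]
ee_rot: [0.039, 0.938, -0.183, 0.293]
ft_force: [-0.4, -1.3, -2.9]
opening: 0.398
t 17.38 f tool [-1.5  1.4  2.4] t tool [-0.02 -0.59 -0.05] angle 94.19 axial 0.2795 off mm [-7.5 -1.2] q [ 0.35 -0.18  2.16 -0.55  0.74  1.06] tilt 0.83 0.398
dist mm 15.535386187211026 per row 7.767693093605513 rot deg 1.1604437567045693 0.5802218783522847
[0.035, 0.005, 0.09, 0.001, 0.001, 0.001]
[0.035, 0.005, 0.09, 0.001, 0.001, 0.001]
rot only unit vec [0.0016 0.0017 0.0022] shift tool(8cm) [0.071 0.01  0.181]
```

```bash
python3 -m jog '[[0.035,0.005,0.06,0.001,0.001,0.001,0.2],[0.035,0.005,0.06,0.001,0.001,0.001,0.2],[0,0,0,0,0,0,0.2],[0,0,0,0,0,0,0.2]]'
python3 f.py; python3 - <<'E'
from h import *
go(*ins(.135,95),1)
for n in ("scene","side","wrist"):
    c=arm.camera_info(n);im,d=arm.get_image(n); cv2.imwrite(f"pics/p_{n}.png",im); np.savez(f"pics/p_{n}.npz",P=cloud(n,d,c),im=im,K=c["K"],pose=c["pose"])
b=cv2.imread("pics/p_side.png")[110:230,200:350]; w=cv2.imread("pics/p_wrist.png")[130:310,180:380]
a=cv2.resize(b,(400,320),interpolation=2); w=cv2.resize(w,(400,360),interpolation=2); o=np.zeros((360,800,3),np.uint8); o[:320,:400]=a;o[:,400:]=w
cv2.imwrite("pics/p_both.png",cv2.convertScaleAbs(o,alpha=1.4))
E
python3 tip.py p
```

```text
time: 17.72
ee_pos: [0.4624, 0.0538, 0.3485]
ee_rot: [0.034, 0.934, -0.192, 0.301]
ft_force: [-0.8, 0.0, -2.8]
opening: 0.402
t 17.72 f tool [-2.2  0.4  1.8] t tool [-0.1  -0.53  0.  ] angle 95.48 axial 0.2697 off mm [4.7 1.8] q [ 0.31 -0.16  2.17 -0.55  0.7   1.06] tilt 0.27 0.402
dist mm 7.310200996979233 per row 7.310200996979233 rot deg 0.5478589340797553 0.5478589340797553
[-0.055, -0.043, 0.058, 0.0, -0.001, -0.001]
rot only unit vec [ 0.0004 -0.0006 -0.0013] shift tool(8cm) [-0.055 -0.043  0.058]
scene 385 zmax 0.13078041588388586 view dir tool xy [ 0.78 -0.62]
  z0.02 n67 perp mid 3.0 width 19.5 near 8.6
  z0.04 n67 perp mid 2.8 width 19.3 near 8.9
  z0.06 n68 perp mid 3.1 width 19.6 near 9.0
  z0.08 n65 perp mid 3.3 width 19.2 near 9.2
  z0.10 n66 perp mid 3.1 width 19.5 near 8.5
  z0.12 n37 perp mid 3.6 width 19.2 near 9.2
side 240 zmax 0.13154348663918874 view dir tool xy [-0.32 -0.95]
  z0.02 n43 perp mid 1.2 width 19.1 near 11.0
  z0.04 n48 perp mid 1.2 width 19.3 near 10.0
  z0.06 n45 perp mid 1.5 width 19.2 near 11.5
  z0.08 n38 perp mid 1.4 width 19.0 near 10.3
  z0.10 n43 perp mid 1.5 width 19.3 near 10.1
  z0.12 n21 perp mid 1.5 width 16.9 near 9.1
```

View pics/p_both.png

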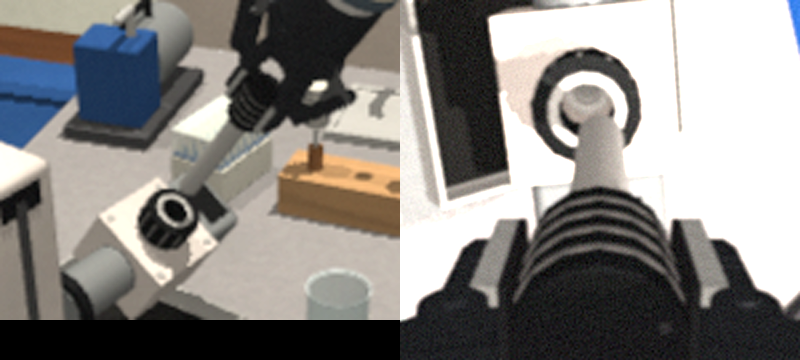

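```bash
python3 -m jog '[[-0.055,-0.043,0,0,-0.001,-0.001,0.2],[0,0,0,0,0,0,0.2],[0,0,0,0,0,0,0.2]]'
python3 f.py; python3 - <<'E'
from h import *
go(*ins(.135,95),1)
s=arm.read_state();c=arm.camera_info("wrist");im,d=arm.get_image("wrist"); np.savez("pics/p2.npz",P=cloud("wrist",d,c),im=im,K=c["K"],pose=c["pose"])
M=RT(s);L=(cloud("wrist",d,c)-s["ee_pos"])@M
P=cloud("wrist",d,c)
# ring top points
h=(P-TOP)@AX; k=(abs(h)<.004)&(np.linalg.norm(P-TOP,axis=-1)<.032)
q=(P[k]-TOP); X=np.cross(EY,AX); xy=np.c_[q@EY,q@X]*1000; print(k.sum(),cv2.minEnclosingCircle(xy.astype(np.float32)))
# shaft: columns per row in image
for v in range(195,240,8):
    r=L[v]; kk=np.where((r[:,2]>.01)&(r[:,2]<.14)&(abs(r[:,0])<.02)&(abs(r[:,1])<.02))[0]
    if len(kk): print(v,kk.min(),kk.max(),np.round(1000*r[kk].mean(0),1), "xmid",round(500*(r[kk,0].min()+r[kk,0].max()),2),"ymin",round(1000*r[kk,1].min(),1))
cr=im[130:310,180:380]; cv2.imwrite("pics/p2.png",cv2.convertScaleAbs(cv2.resize(cr,None,fx=3,fy=3,interpolation=2),alpha=1.3))
E
```

```text
time: 18.12
ee_pos: [0.4604, 0.0601, 0.347]
ee_rot: [0.033, 0.935, -0.188, 0.298]
ft_force: [-0.1, 0.7, -1.7]
opening: 0.399
t 18.12 f tool [-1.2 -0.5  1.2] t tool [-0.06 -0.55 -0.01] angle 94.99 axial 0.2706 off mm [-0.5 -3.6] q [ 0.33 -0.16  2.17 -0.55  0.7   1.07] tilt 0.06 0.399
dist mm 5.856146396430719 per row 5.856146396430719 rot deg 0.06169408274763962 0.06169408274763962
[0.001, 0.019, 0.071, -0.0, 0.0, 0.0]
rot only unit vec [-0.0001  0.0002  0.    ] shift tool(8cm) [0.001 0.019 0.071]
1454 ((0.14400328695774078, -0.019465923309326172), 27.878549575805664)
195 270 290 [  1.2  -5.6 103.7] xmid 1.27 ymin -7.3
203 268 292 [ 0.8 -5.1 81.6] xmid 1.29 ymin -7.4
211 267 293 [ 1.1 -5.  61.6] xmid 1.26 ymin -7.0
219 266 294 [ 1.  -5.1 44.4] xmid 1.21 ymin -7.3
```

View pics/p2.png

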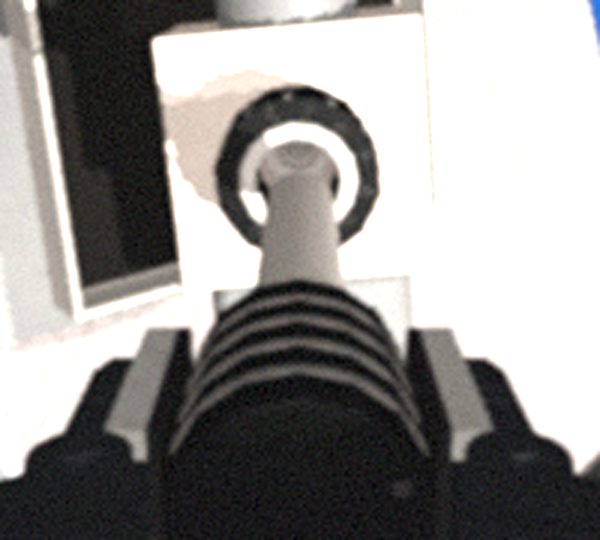

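```bash
sed -i 's/^TIP=.*/TIP=np.array([.0012,.0026,.130])/' h.py; python3 -m jog '[[-0.01,0.012,0.07,0,0,0,0.2],[0,0,0.05,0,0,0,0.2],[0,0,0.1,0,0,0,0.2],[0,0,0.1,0,0,0,0.2],[0,0,0,0,0,0,0.2],[0,0,0,0,0,0,0.2]]'
python3 f.py; python3 - <<'E'
from h import *
go(*ins(.098,95),1)
im,d=arm.get_image("wrist"); cr=im[130:310,180:380]; cv2.imwrite("pics/p3.png",cv2.convertScaleAbs(cv2.resize(cr,None,fx=3,fy=3,interpolation=2),alpha=1.3))
E
```

```text
time: 18.67
ee_pos: [0.4734, 0.0546, 0.3246]
ee_rot: [0.034, 0.935, -0.188, 0.298]
ft_force: [-0.2, -0.8, -2.3]
opening: 0.397
t 18.67 f tool [-1.2  0.9  1.9] t tool [-0.04 -0.58  0.03] angle 94.98 axial 0.2442 off mm [-1.9 -2. ] q [ 0.3  -0.11  2.18 -0.58  0.63  1.09] tilt 0.14 0.397
dist mm 16.23550884373349 per row 16.23550884373349 rot deg 0.145498176308659 0.145498176308659
[0.005, -0.006, 0.203, 0.0, 0.0, 0.0]
rot only unit vec [0.0002 0.0004 0.    ] shift tool(8cm) [ 0.005 -0.006  0.203]
```

View pics/p3.png

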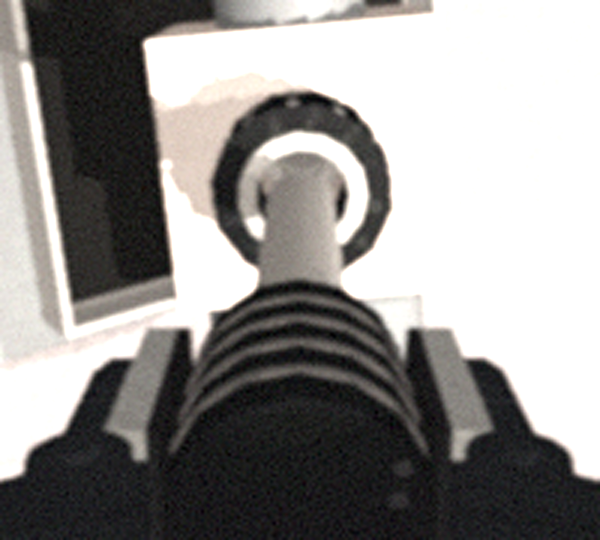

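```bash
python3 -m jog '[[0.003,-0.006,0.06,0,0,0,0.2],[0,0,0.07,0,0,0,0.2],[0,0,0.07,0,0,0,0.2],[0,0,0.07,0,0,0,0.2],[0,0,0,0,0,0,0.2]]'
python3 f.py; python3 - <<'E'
from h import *
go(*ins(.062,95),1)
E
```

```text
time: 19.13
ee_pos: [0.4857, 0.0512, 0.3068]
ee_rot: [0.033, 0.935, -0.188, 0.298]
ft_force: [0.2, 0.4, -2.6]
opening: 0.399
t 19.13 f tool [-1.4 -0.4  2.1] t tool [-0.05 -0.61 -0.01] angle 94.98 axial 0.2224 off mm [-1.7 -2.6] q [ 0.28 -0.06  2.18 -0.61  0.58  1.12] tilt 0.13 0.399
dist mm 30.375699903471062 per row 30.375699903471062 rot deg 0.13287490676882732 0.13287490676882732
[0.004, 0.001, 0.38, 0.0, 0.0, 0.0]
rot only unit vec [0.0001 0.0003 0.0001] shift tool(8cm) [0.004 0.001 0.38 ]
```

The tip is 18 mm into the ring with no contact force, so I'll keep going.

```bash
python3 -m jog '[[0.003,0,0.1,0,0,0,0.2],[0,0,0.1,0,0,0,0.2],[0,0,0.1,0,0,0,0.2],[0,0,0.05,0,0,0,0.2],[0,0,0,0,0,0,0.2]]'>/dev/null
python3 f.py;python3 -m jog '[[0,0,0.05,0,0,0,0.2],[0,0,0.05,0,0,0,0.2],[0,0,0.05,0,0,0,0.2]]'>/dev/null
python3 f.py
```

```text
t 19.55 f tool [-1.4  0.8  2.6] t tool [-0.04 -0.6   0.01] angle 94.98 axial 0.1943 off mm [-1.4 -2.5] q [ 0.25  0.    2.19 -0.67  0.51  1.16] tilt 0.15 0.398
t 19.8 f tool [ -1.9   0.3 -10.5] t tool [-0.16 -0.85  0.01] angle 95.02 axial 0.1836 off mm [-0.  -3.5] q [ 0.24  0.03  2.19 -0.69  0.49  1.18] tilt 0.07 0.4
```

```bash
python3 -m jog '[[0,0,0.06,0,0,0,0.2],[0,0,0.06,0,0,0,0.2],[0,0,0.06,0,0,0,0.2]]'>/dev/null
python3 f.py;python3 -m jog '[[0,0,0.06,0,0,0,0.2],[0,0,0.06,0,0,0,0.2],[0,0,0.06,0,0,0,0.2],[0,0,0,0,0,0,0.2]]'>/dev/null
python3 f.py
```

```text
t 20.05 f tool [-2.2 -0.2 -9.8] t tool [-0.12 -0.8   0.04] angle 95.01 axial 0.1694 off mm [-0.  -3.5] q [ 0.23  0.06  2.19 -0.73  0.46  1.22] tilt 0.08 0.401
t 20.38 f tool [-1.8 -0.5  2.3] t tool [-0.05 -0.52  0.  ] angle 94.98 axial 0.1538 off mm [-0.9 -2.9] q [ 0.22  0.1   2.19 -0.77  0.43  1.25] tilt 0.08 0.397
```

```bash
python3 -m jog '[[0,0,0.06,0,0,0,0.2],[0,0,0.06,0,0,0,0.2],[0,0,0.06,0,0,0,0.2]]'>/dev/null
python3 f.py;python3 -m jog '[[0,0,0.05,0,0,0,0.2],[0,0,0.05,0,0,0,0.2],[0,0,0.03,0,0,0,0.2]]'>/dev/null
python3 f.py; python3 - <<'E'
from h import *
for n in ("side","scene"):
    im,d=arm.get_image(n); cv2.imwrite(f"pics/q_{n}.png",im)
a=cv2.imread("pics/q_scene.png")[160:320,170:370];b=cv2.imread("pics/q_side.png")[150:310,180:380]
cv2.imwrite("pics/q.png",cv2.resize(np.hstack([a,b]),None,fx=2,fy=2,interpolation=2))
E
```

```text
t 20.63 f tool [-1.4 -0.3  1.6] t tool [-0.04 -0.54  0.01] angle 95.0 axial 0.1401 off mm [-0.4 -3.2] q [ 0.21  0.13  2.18 -0.81  0.4   1.29] tilt 0.05 0.403
t 20.88 f tool [-1.2  0.5  2.7] t tool [-0.06 -0.61  0.01] angle 94.99 axial 0.1291 off mm [-1.  -2.9] q [ 0.2   0.15  2.18 -0.85  0.38  1.32] tilt 0.09 0.4
```

View pics/q.png

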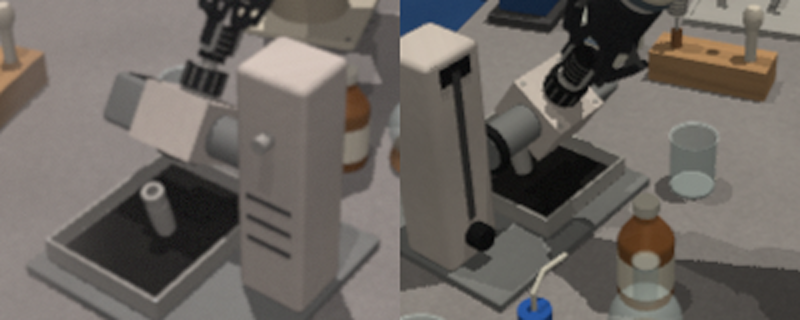

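The tube has left the bore and is in the pan, caught mid-fall or standing at about (153,210) in the crop. Next I'll seat the handle.

```bash
python3 -m jog '[[0,0,0.03,0,0,0,0.2],[0,0,0.03,0,0,0,0.2],[0,0,0.03,0,0,0,0.2],[0,0,0,0,0,0,0.2]]'>/dev/null
python3 f.py; python3 - <<'E'
from h import *
for n in ("side","scene"):
    c=arm.camera_info(n);im,d=arm.get_image(n); cv2.imwrite(f"pics/q2_{n}.png",im);np.savez(f"pics/q2_{n}.npz",P=cloud(n,d,c),im=im)
a=cv2.imread("pics/q2_scene.png")[160:320,170:370];b=cv2.imread("pics/q2_side.png")[150:310,180:380]
cv2.imwrite("pics/q2.png",cv2.resize(np.hstack([a,b]),None,fx=2,fy=2,interpolation=2))
E
```

```text
t 21.32 f tool [-1.7  0.5  2.4] t tool [-0.04 -0.6  -0.01] angle 94.99 axial 0.1223 off mm [-0.8 -3. ] q [ 0.19  0.17  2.18 -0.87  0.37  1.35] tilt 0.07 0.4
```

View pics/q2.png

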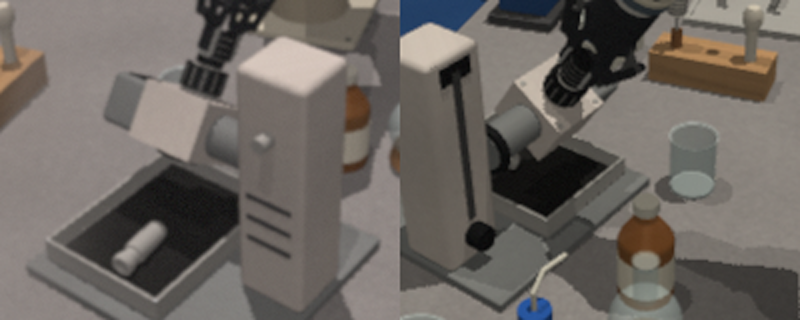

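The tube now lies in the pan. Only the last couple of millimetres of the rod remain.

```bash
python3 -m jog '[[0,0,0.02,0,0,0,0.2],[0,0,0.02,0,0,0,0.2],[0,0,0,0,0,0,0.2]]'>/dev/null
python3 f.py;python3 -m jog '[[0,0,0.02,0,0,0,0.2],[0,0,0,0,0,0,0.2]]'>/dev/null; python3 f.py
```

```text
t 21.67 f tool [-3.1 -0.  -8.1] t tool [-0.16 -0.78  0.04] angle 95.01 axial 0.1199 off mm [-0.5 -3.1] q [ 0.19  0.18  2.18 -0.88  0.36  1.36] tilt 0.04 0.4
t 21.83 f tool [ -5.8   1.6 -35.2] t tool [-0.4  -1.41  0.04] angle 95.02 axial 0.1195 off mm [-0.5 -3.1] q [ 0.19  0.18  2.18 -0.89  0.36  1.36] tilt 0.09 0.396
```

The handle is seated (contact at exactly the expected depth). I'll ease off, release and retreat along the axis.

```bash
python3 -m jog '[[0,0,-0.02,0,0,0,0.2],[0,0,0,0,0,0,0.7],[0,0,0,0,0,0,1],[0,0,0,0,0,0,1],[0,0,0,0,0,0,1],[0,0,-0.1,0,0,0,1],[0,0,-0.2,0,0,0,1],[0,0,-0.3,0,0,0,1],[0,0,-0.3,0,0,0,1],[0,0,-0.3,0,0,0,1],[0,0,-0.3,0,0,0,1],[0,0,0,0,0,0,1],[0,0,0,0,0,0,1],[0,0,0,0,0,0,1]]'
python3 f.py; python3 - <<'E'
from h import *
D={}
for n in ("side","scene","wrist"):
    c=arm.camera_info(n);im,d=arm.get_image(n); cv2.imwrite(f"pics/e_{n}.png",im);D[n]=(im,cloud(n,d,c))
a=D["scene"][0][160:320,170:370];b=D["side"][0][150:310,180:380]
cv2.imwrite("pics/e.png",cv2.resize(np.hstack([a,b]),None,fx=2,fy=2,interpolation=2))
# handle from wrist: top face at axial .110+.046=.156
P=D["wrist"][1]; h=(P-TOP)@AX; X=np.cross(EY,AX); k=(np.linalg.norm(P-TOP-.046*AX,axis=-1)<.024)&(h>.040)
print("handle top h",np.median(h[k]),cv2.minEnclosingCircle((1000*np.c_[(P[k]-TOP)@EY,(P[k]-TOP)@X]).astype(np.float32)))
hh=P[k&(abs(h-np.median(h[k]))<.002)]; nn=np.linalg.svd(hh-hh.mean(0))[2][2]; print("handle tilt rad",np.arccos(abs(nn@AX)))
# tube
P=D["scene"][1]; m=TOP-.11*AX; L=(P-m)@np.c_[EX,EY,[0,0,1]]
im=D["scene"][0]; k=(im.min(-1)>60)&(abs(L[...,0])<.11)&(abs(L[...,1])<.08)&(P[...,2]>.02)&(P[...,2]<.06); print("tube in evap frame",k.sum(),L[k].mean(0),P[k][:,2].max())
E
```

```text
time: 23.0
ee_pos: [0.4772, 0.0541, 0.3208]
ee_rot: [0.033, 0.935, -0.188, 0.298]
ft_force: [0.4, 0.6, -0.4]
opening: 1.001
t 23.0 f tool [-0.2 -0.7  0.5] t tool [-0.02 -0.31  0.01] angle 94.98 axial 0.2389 off mm [-0.9 -3. ] q [ 0.29 -0.1   2.18 -0.59  0.62  1.1 ] tilt 0.06 1.001
handle top h 0.04569301452719514 ((0.8524107933044434, -4.480561256408691), 18.08763885498047)
handle tilt rad 0.009486510467554362
tube in evap frame 471 [ 0.01281714  0.00628691 -0.09043998] 0.05200600392452781
```

View pics/e.png

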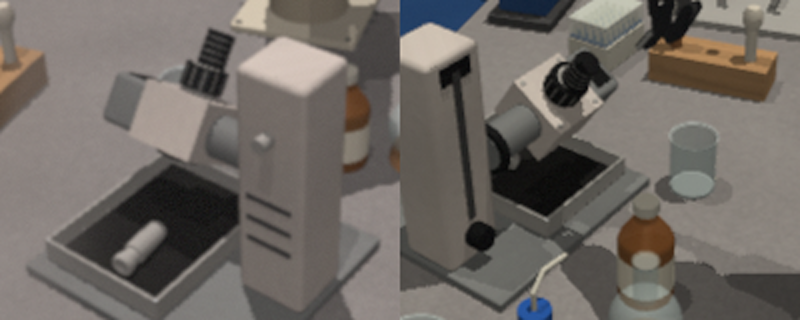

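View pics/e_wrist.png

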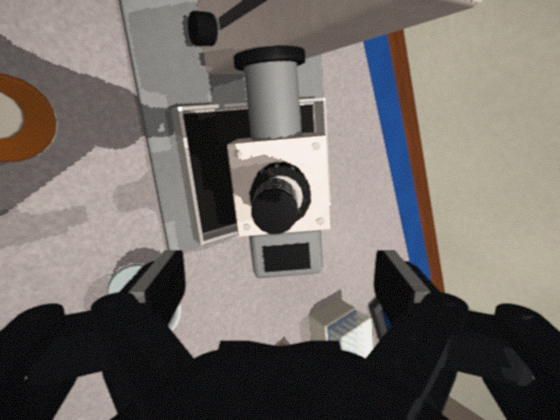

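All conditions look met: the handle is seated (top 45.7 mm above the ring, 46 expected; tilt about 0.01 rad), the tube lies in the pan and the gripper is clear. I'll hand it in.

```bash
python3 -c "
from station import arm
print(arm.job_done(), arm.read_state()['time'])"
```

```text
the job is handed in; nothing more can be done
the job is handed in; nothing more can be done
```

The vapour tube is out and lying in the pan, the clamp ring is slackened to its stop, and the push rod is left in the bore with its handle on the ring. I handed the job in at about 23 s; no verdict was reported.

- **Ring:** I turned it 16° one way and felt only the 0.25 N m drag. Turning it back the other way, it bound at about 3.4 N m. After regripping, I slackened it about 149° until it met its stop (1.35 N m).
- **Tube:** I drove it down with the rod at about 10–12 N until it dropped into the pan.
- **Rod:** The handle met the ring at the expected depth. I pressed briefly to about 35 N, then released it and backed the arm away along the bore.

**Last checks:**
- The handle top is 45.7 mm above the ring (46 mm expected), about 4.5 mm off-centre within the play and tilted about 0.01 rad.
- The tube is lying flat inside the rim and looked the same in two successive views.
- The gripper is clear, and the bystanders visible in the last pictures look unmoved.

**Disagreements and gaps:**
- The fixed cameras and the wrist camera differed by up to about 5 mm on where the rod sat in the gripper. I used the wrist camera, and the rod went in without touching.
- When I pressed a little further at the tight stop, the torque fell to 2.2 N m, so the ring may have slipped slightly in the jaws.
- I did not remeasure the ring's angle after letting go of it.

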